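# Fit the lift handwheel, then present its blind end cap hole-up

## Task

Assemble the hand drive of the printer's bed lift: fit the blue square-bored handwheel fully home on the square shaft of the gearbox and let go of it. Then pick up the orange end cap that lies on its side, find out which end has the blind hole, and turn it so that the hole faces straight up, well clear of the bench (its middle at least 20 cm up) and touching nothing but the gripper, ready for a drop of glue: the program finishes while still holding it there, still. Leave everything else on the bench where it is.

Things in the scene. Friction and masses are not known exactly. Their poses are not given: they have to be found in the camera images.
- gearbox: aluminium gearbox fixed to the bench, left or right, any yaw: 100 x 100 x 40 mm, a round dark collar (48 mm across, top at 46 mm) and an upright square steel shaft, 20 mm across flats, from the collar up to 104 mm above the bench; its top 5 mm is only 15 mm wide as a lead-in. Origin under its centre, z up; the shaft's flats face along x and y
- shaft_foot (a point): centre of the collar's top, 46 mm above the bench: the wheel's underside rests here when it is fully home; axes as the gearbox's
- shaft_tip (a point): centre of the shaft's top end, 104 mm above the bench
- wheel: blue handwheel, loose, upright on the bench, about 80 g, 40 mm high: flange 10 mm high, 72 mm across, four lobes on the diagonals; above it a 36 mm square hub (10 to 40 mm high), to grip across two flats. A square through-bore 22.5 mm wide runs along z; bore and hub flats face along x and y. Origin at the centre of its underside; quarter turns are equivalent
- cap: orange end cap, loose, about 130 g (+-40%): square bar 48 x 48 mm, 76 mm long, lying on its side, a thin dark line around each end. One end has a round blind hole 30 mm across, 55 mm deep; the other is closed and heavier; both look the same from above. x runs along the bar, out of the hole's mouth, and may point any way round; z up as it lies; origin on the under face, below the bar's middle
- cap_center (a point): middle of the cap; axes as the cap's
- cap_mouth (a point): centre of the hole's mouth, on the end face; axes as the cap's
- spool: bystander, to be left where it is: plastic spool of blue filament lying flat, 150 mm across, 58 mm high; origin under its centre
- glue: bystander, to be left where it is: glue bottle with red cap, 44 mm across, 110 mm high; origin under its centre
- screwdriver: bystander, to be left where it is: screwdriver lying on the bench
- wrench: bystander, to be left where it is: wrench lying on the bench
- pot: bystander, to be left where it is: terracotta-coloured printed pot, 80 mm across, 70 mm high; origin under its centre
- tray: bystander, to be left where it is: white divided tray, 120 by 160 by 30 mm; origin under its centre
- collar: bystander, to be left where it is: black ring, 60 mm across, 20 mm high; origin under its centre
There are look-alikes about, which are no part of the job. Of the things shaped like the cap, the orange one is meant.

How it is judged:
By the outcome, as a careful person would: the job done as asked, in the order asked, and still so for the second after the job is handed in, while the arm keeps its last pose, push and grip.
It also fails if it takes over 51 s, if anything falls off the work surface, if the arm or the gripper's body presses on something with over 40 N, if the wrist force passes 120 N, or if a joint passes its speed limit or range.

## Robot

A 6-joint arm with a two-finger parallel gripper is mounted at the origin on the work surface. World frame = base frame: x ahead of the robot, y to its left, z up, the work surface at z = 0. Lengths are in mm, angles in rad, forces in N, time in s.
With the tool pointing down it reaches from about 350 to 975 mm from the base axis. Payload 7.1 kg.
Tool frame: the origin (TCP) lies on the centre line of the jaws, within the pads' length; the fingertips stand 17 mm ahead of it and the grasp point (between the pads) lies 2 mm behind it; z points along the fingers, y is the direction in which the jaws open and shut (so a half turn about z gives the same grasp; the last joint's range is limited). The gripper opens to 88 mm and grips with 3 to 60 N. Pads are 20 mm wide; open, the fingers measure 115 mm over their backs; the gripper's body (75 mm by 178 mm) begins 61 mm behind the grasp point.
Start: joints at [1.222, 0.423, 1.63, -0, 1.089, -0.019], TCP at [202.377, 591.311, 239.675] pointing down, gripper open.
Joint ranges: [-3, 3], [-0.9, 2.11], [0.09, 2.58], [-1.31, 4.45], [0.11, 2.69], [-2.54, 2.54]. Speed limits (rad/s): [2.39, 2.39, 3.01, 3.14, 3.14, 3.14].

## Interface

Orientations are given as a rotation vector (axis times angle).
In Python, from workcell import ctrl, imaging, workorder gives the robot as it stands. The module is installed in compiled form; this text tells all that it offers.
- The arm moves only by the shell command python3 -m crank 'ROWS' [OPENING]. ROWS is JSON, a list of rows, each an object with "travel": the shift along the tool's x, y, z as a fraction of full scale, a list of three; "turn": the turn about the tool's z as a fraction of full scale. In form: [{"travel": [dx, dy, dz], "turn": turn}, ...]. A call has 1 to 20 rows; each row shifts and turns the pose as measured when the row begins, along the tool's axes as they then stand; what a row does not reach is not made up. Full scale, the value 1, is 5 cm for a shift and 0.1 rad for a turn. A row lasts 1/10 s, in which the tool goes at most 50 mm and 8.59 degrees, less where a joint would pass 70% of its speed; a pose out of reach is approached as far as the arm can. A call with a number of a shift or a turn outside -1 to 1 is refused whole. A call with a gripper value outside its range is refused whole. OPENING is the gripper command: -1 is shut, 1 is fully open, values between are in proportion, set as the call begins (- or left out, the last holds). The fingers move at their own pace and stop on an object; the grip force is fixed at half the most. Time passes only in rows, so rows that do not move let the fingers close. It gives the time, the measured TCP pose, the force and the opening at its end, in the units of the state.
- ctrl.get_obs(): the state, without advancing time (a new reading comes with each control period).
- imaging.get_image(name): name is "scene" or "top"; returns the picture (480x640x3 uint8, blue, green, red); there is no depth.
- imaging.camera_info(name): a dict with "camera_matrix" (3x3 intrinsics, pixels), "k1" (the pictures are not rectified: a ray, as slopes to the right and down, at radius r is drawn at 1 + k1 r^2 times it, then the intrinsics apply), "rvec" (rotation vector, rad) and "tvec" (3), from world to camera coordinates, as OpenCV has them. Camera axes: x right, y down, z forward; pixel columns grow to the right and rows downward; lengths in mm; the calibration is good to about 2 mm. A picture is of the moment at which its call begins. camera_info takes no time and is no camera call.
- workorder.close_job(): hands the job in, once; it reports no verdict.
The state is a dict: "t": time; "qpos": joint angles; "qvel": joint speeds; "joint_torque": joint torques, N m; "ee_pos": TCP position; "orientation": TCP orientation; "ft_force": force on the tool from outside, world axes, zero at the start; "moment": the same for the moment, N m; "width": finger opening in mm.
Only numpy, scipy, OpenCV 4.12 (cv2) and the standard library are available. Lean on these libraries where they do the work, as an engineer would, in place of code of your own. Each camera call takes 0.05 s, during which the arm holds its last target.

## Working session

There is one attempt and no reset: what is moved stays moved. The work goes in short steps, Python scripts to look and compute and a shell command to move; the robot and the scene stay as the last step left them, time stands still between calls to the robot, and variables do not carry over. Pictures are saved under pics/ and viewed, and the job is handed in when it is done.

I'll start by looking at the scene.

```bash
mkdir -p pics; ls
python3 - <<'E'
from workcell import ctrl, imaging
import cv2
o=ctrl.get_obs()
for k,v in o.items(): print(k,v)
for n in("scene","top"):
    print(n,imaging.camera_info(n))
    cv2.imwrite(f"pics/{n}0.png",imaging.get_image(n))
E
```

```text
pics
t 0.0
qpos [ 1.22197913e+00  4.23799881e-01  1.63069030e+00 -1.01776463e-05
  1.08859124e+00 -1.90133953e-02]
qvel [ 0.00159345 -0.00156358 -0.00029607  0.000818    0.001078   -0.00064264]
joint_torque [ 2.50474513e-04 -5.44630623e+01 -2.73665124e+01  6.43040333e-02
  2.29159120e-02 -1.89994757e-04]
ee_pos [202.2164304  590.82455197 238.92713058]
orientation [-5.15659209e-01 -3.09871582e+00  2.30151200e-03]
ft_force [-0.12915061  0.13862537 -0.56464503]
moment [ 0.0663799  -0.0078411   0.02955795]
width 87.71774455487174
scene {'camera_matrix': array([[557.45882463,   0.        , 325.045324  ],
       [  0.        , 557.45882463, 239.35581335],
       [  0.        ,   0.        ,   1.        ]]), 'k1': 0.04216241089105395, 'rvec': array([ 1.43591355,  2.15279928, -0.84228823]), 'tvec': array([ 223.80786899, -338.95847487, 1773.4789616 ])}
top {'camera_matrix': array([[537.2327713 ,   0.        , 311.61075564],
       [  0.        , 537.2327713 , 244.27743469],
       [  0.        ,   0.        ,   1.        ]]), 'k1': -0.12636842796940323, 'rvec': array([ 2.21889378, -2.17254012,  0.05247837]), 'tvec': array([   9.1743687 ,  583.59469765, 1655.06601481])}
```

View pics/scene0.png

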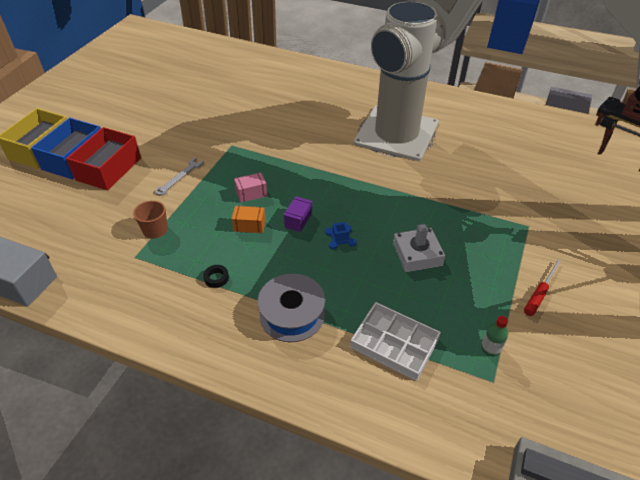

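View pics/top0.png

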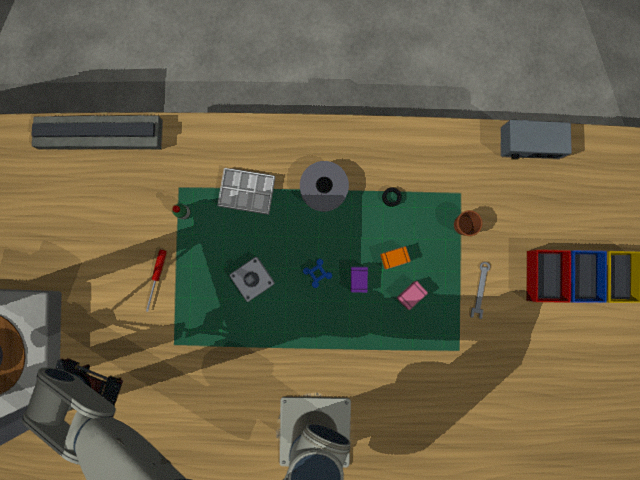

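```bash
cat > h.py <<'E'
import numpy as np, cv2
from workcell import imaging
def cam(n):
    c=imaging.camera_info(n); K=np.array(c['camera_matrix']);k=c['k1']
    R,_=cv2.Rodrigues(np.array(c['rvec'],float)); t=np.array(c['tvec'],float)
    return K,np.array([k,0,0,0,0.]),R,t
def plane(n,px,z):
    K,d,R,t=cam(n)
    px=np.asarray(px,float).reshape(-1,1,2)
    u=cv2.undistortPoints(px,K,d).reshape(-1,2)
    dirs=np.c_[u,np.ones(len(u))]@R
    C=-R.T@t
    s=(z-C[2])/dirs[:,2]
    return C+s[:,None]*dirs
def proj(n,P):
    K,d,R,t=cam(n)
    return cv2.projectPoints(np.asarray(P,float).reshape(-1,3),cv2.Rodrigues(R)[0],t,K,d)[0].reshape(-1,2)
E
python3 - <<'E'
import cv2,numpy as np
t=cv2.imread('pics/top0.png');s=cv2.imread('pics/scene0.png')
a=cv2.resize(t[230:320,220:440],None,fx=3.6,fy=3.6,interpolation=cv2.INTER_CUBIC)
cv2.imwrite('pics/topz.png',np.clip(a*1.6,0,255).astype('uint8'))
b=cv2.resize(s[160:280,220:460],None,fx=3.3,fy=3.3,interpolation=cv2.INTER_CUBIC)
cv2.imwrite('pics/scenez.png',np.clip(b*1.4,0,255).astype('uint8'))
from h import *
for n in('top','scene'):
    K,d,R,tt=cam(n);print(n,-R.T@tt)
print(proj('top',[[0,0,0],[500,0,0],[500,300,0],[500,-300,0]]))
E
```

```text
top [ 501.22402455   18.29593163 1681.76995741]
scene [1439.40711286  338.25794043 1060.1411068 ]
[[314.54194487 430.73456853]
 [317.9222947  271.23515502]
 [222.36070941 269.12030593]
 [413.3867797  273.13158174]]
```

View pics/topz.png

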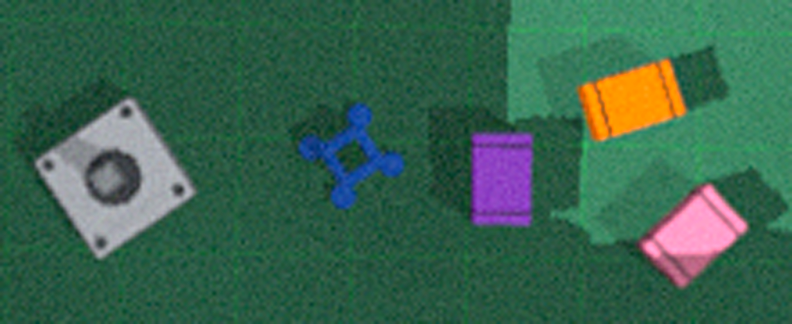

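View pics/scenez.png

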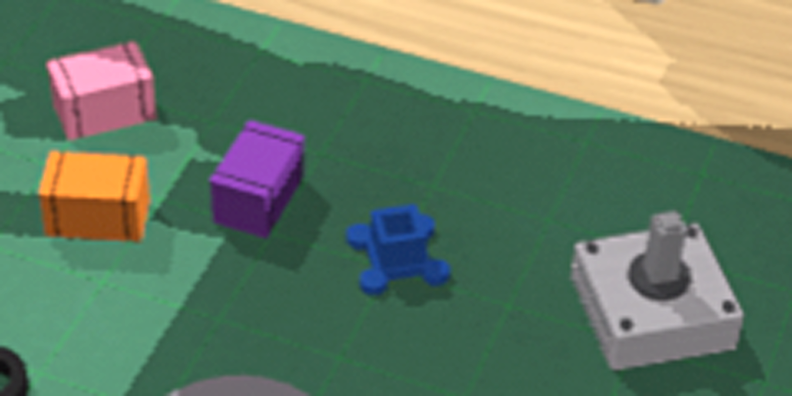

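```bash
cat > meas.py <<'E'
from h import *
def blobs(n,img,lo,hi,roi,k=8):
    hsv=cv2.cvtColor(img,cv2.COLOR_BGR2HSV)
    m=cv2.inRange(hsv,lo,hi); M=np.zeros_like(m); x0,y0,x1,y1=roi; M[y0:y1,x0:x1]=m[y0:y1,x0:x1]
    c,_=cv2.findContours(M,cv2.RETR_EXTERNAL,cv2.CHAIN_APPROX_NONE)
    return max(c,key=cv2.contourArea).reshape(-1,2).astype(float),M
E
python3 - <<'E'
from meas import *
t=cv2.imread('pics/top0.png');s=cv2.imread('pics/scene0.png')
# wheel
c,M=blobs('top',t,(105,150,40),(125,255,255),(290,250,345,300))
P=plane('top',c,10)[:,:2]; 
print('wheel area',cv2.contourArea(c.astype(np.float32)))
(cx,cy),r=cv2.minEnclosingCircle(P.astype(np.float32)); print('enc circle',cx,cy,r)
v=P-[cx,cy]; rr=np.hypot(*v.T); far=rr>28
th=np.arctan2(v[far,1],v[far,0]); yaw=np.angle(np.mean(np.exp(4j*th)))/4
print('lobe dir mod90',np.degrees(yaw))
for k in range(4):
    m=far&(np.abs(np.angle(np.exp(1j*(np.arctan2(v[:,1],v[:,0])-yaw-k*np.pi/2))))<.5)
    print(k,P[m].mean(0),rr[m].max())
# scene lobes
c2,M2=blobs('scene',s,(105,150,40),(125,255,255),(320,215,365,255))
P2=plane('scene',c2,5)[:,:2]; print('scene rough',cv2.minEnclosingCircle(P2.astype(np.float32)))
# cap
for n,im,roi in(('top',t,(370,235,430,280)),('scene',s,(225,200,275,240))):
    c,M=blobs(n,im,(8,150,80),(20,255,255),roi)
    for z in(48,):
        P=plane(n,c,z)[:,:2].astype(np.float32); r=cv2.minAreaRect(P); print('cap',n,z,r,cv2.boxPoints(r).round(1).tolist())
# gearbox
hsv=cv2.cvtColor(t,cv2.COLOR_BGR2HSV); m=cv2.inRange(hsv,(0,0,90),(180,60,255)); 
M=np.zeros_like(m);M[250:310,222:282]=m[250:310,222:282]
M=cv2.morphologyEx(M,cv2.MORPH_OPEN,np.ones((3,3)))
cc=max(cv2.findContours(M,0,1)[0],key=cv2.contourArea).reshape(-1,2).astype(float)
P=plane('top',cc,40)[:,:2].astype(np.float32); r=cv2.minAreaRect(P); print('gear',r,cv2.boxPoints(r).round(1).tolist())
E
```

```text
wheel area 275.5
enc circle 494.95172119140625 3.1398093700408936 44.876468658447266
lobe dir mod90 -9.78060165076869
0 [532.16110059  -4.01657534] 44.876361997792685
1 [501.56204558  40.32660319] 44.87635855020377
2 [458.03778821   8.55680555] 44.87623698990518
3 [488.13143668 -33.9142504 ] 44.87207957335162
scene rough ((492.2882080078125, 0.8198919892311096), 50.926429748535156)
cap top 48 ((546.9487915039062, -234.03504943847656), (48.6204948425293, 82.87428283691406), 18.092016220092773) [[511.0, -202.1999969482422], [536.7000122070312, -281.0], [582.9000244140625, -265.8999938964844], [557.2000122070312, -187.10000610351562]]
cap scene 48 ((568.4501953125, -222.26388549804688), (91.5398178100586, 84.93017578125), 18.838321685791016) [[511.3999938964844, -196.89999389648438], [538.7999877929688, -277.20001220703125], [625.5, -247.6999969482422], [598.0999755859375, -167.3000030517578]]
gear ((472.18475341796875, 203.14443969726562), (97.73750305175781, 97.63855743408203), 35.26533508300781) [[404.1000061035156, 214.8000030517578], [460.5, 135.10000610351562], [540.2999877929688, 191.5], [483.8999938964844, 271.20001220703125]]
```

Run:
```python
from meas import *
t=cv2.imread('pics/top0.png');s=cv2.imread('pics/scene0.png')
a=cv2.resize(t[240:275,375:417],None,fx=9,fy=9,interpolation=cv2.INTER_NEAREST)
b=cv2.resize(s[200:240,225:272],None,fx=8,fy=8,interpolation=cv2.INTER_NEAREST)
H=max(a.shape[0],b.shape[0]);o=np.zeros((H,a.shape[1]+b.shape[1],3),np.uint8);o[:a.shape[0],:a.shape[1]]=a;o[:b.shape[0],a.shape[1]:]=b
cv2.imwrite('pics/cap_z.png',o)
c=np.array([548,-237.4]);u=np.array([-.310,.951]);v=np.array([.951,.310])
def corners(c,u,v,z): return [[*(c+i*38*u+j*24*v),z] for i,j in((1,1),(1,-1),(-1,-1),(-1,1))]
for n in('scene','top'):
  print(n,proj(n,corners(c,u,v,48)).round(1).tolist(),proj(n,corners(c,u,v,0)).round(1).tolist())
# shaft tip
print(plane('top',[[249.2,279.4]],104),plane('scene',[[422.1,225.5]],104))
g=cv2.resize(np.r_[t[255:305,225:280]],None,fx=8,fy=8,interpolation=cv2.INTER_NEAREST)
g2=cv2.resize(s[215:275,390:450],None,fx=6.6,fy=6.6,interpolation=cv2.INTER_NEAREST)
o=np.zeros((400,840,3),np.uint8);o[:g.shape[0],:g.shape[1]]=g[:400];o[:g2.shape[0],440:440+g2.shape[1]]=g2[:400]
cv2.imwrite('pics/gear_z.png',o[:,:800])
```

```text
scene [[259.8, 219.5], [262.6, 206.6], [233.9, 204.9], [230.4, 217.7]] [[261.2, 232.4], [263.9, 219.6], [235.9, 217.9], [232.5, 230.7]]
top [[382.0, 253.2], [386.7, 268.2], [410.3, 261.0], [405.7, 245.9]] [[380.1, 253.7], [384.6, 268.3], [407.5, 261.2], [403.0, 246.6]]
[[471.70623778 202.4507079  104.        ]] [[473.85575629 204.60212226 104.        ]]
```

View pics/cap_z.png

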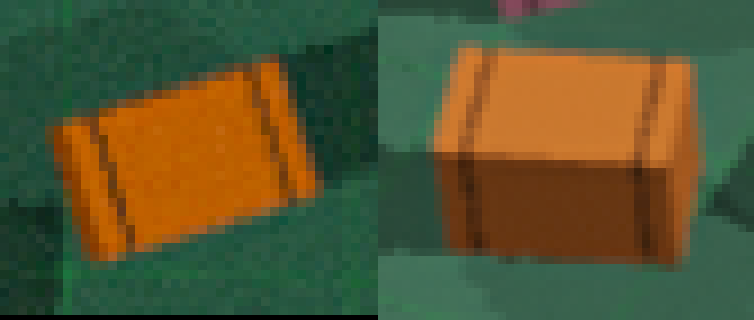

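View pics/gear_z.png

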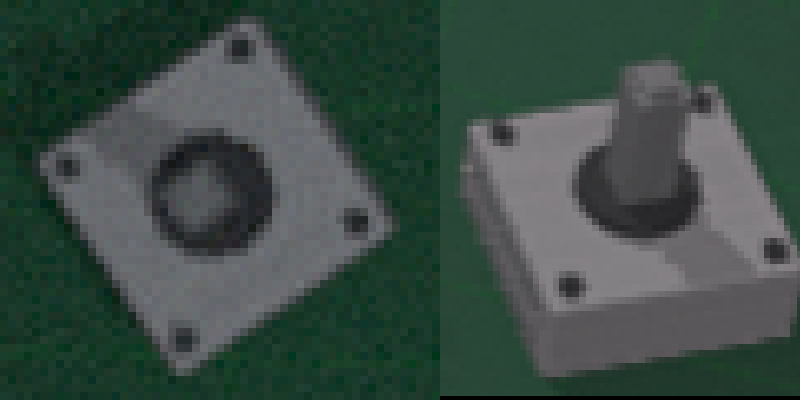

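```bash
cat > go.py <<'E'
import sys,numpy as np
from scipy.spatial.transform import Rotation as Ro
from workcell import ctrl
def st():
    o=ctrl.get_obs(); p=np.array(o['ee_pos']);R=Ro.from_rotvec(o['orientation']).as_matrix()
    return o,p,R
o,p,R=st()
yaw=np.degrees(np.arctan2(R[1,1],R[0,1]))
print('t %.2f'%o['t'],'p',p.round(1),'yawY %.2f'%yaw,'tilt z',R[:,2].round(4),'w %.1f'%o['width'],'F',np.round(o['ft_force'],1),'M',np.round(o['moment'],2),'q',np.round(o['qpos'],2))
if len(sys.argv)>3:
    T=np.array([float(a) for a in sys.argv[1:4]])
    d=R.T@(T-p)/50; print('need travel(units)',d.round(3),'maxrows',np.abs(d).max().round(2))
if len(sys.argv)>4:
    dy=(float(sys.argv[4])-yaw+90)%180-90
    print('need turn(units, rad/0.1): %.2f'%(-np.radians(dy)*10),'dyaw',dy)
E
python3 go.py 495 3 240 35.2
```

```text
t 0.10 p [202.2 590.9 239. ] yawY 71.10 tilt z [-4.0e-04 -1.3e-03 -1.0e+00] w 87.7 F [-0.2  0.4 -0.6] M [-0.01  0.06  0.01] q [ 1.22  0.42  1.63 -0.    1.09 -0.02]
need travel(units) [-9.348e+00 -9.228e+00 -8.000e-03] maxrows 9.35
need turn(units, rad/0.1): 6.27 dyaw -35.90466358466075
```

```bash
python3 -m crank '[{"travel":[-0.7,-0.69,0],"turn":0},{"travel":[-0.7,-0.69,0],"turn":0},{"travel":[-0.7,-0.69,0],"turn":0},{"travel":[-0.7,-0.69,0],"turn":0},{"travel":[-0.7,-0.69,0],"turn":0},{"travel":[-0.7,-0.69,0],"turn":0}]'; python3 go.py 495 3 240 35.2
```

```text
t: 0.7
ee_pos: [334.0, 324.9, 236.7]
orientation: [-0.501, -3.1, 0.002]
ft_force: [1.0, 0.1, -0.6]
width: 87.6
t 0.70 p [334.  324.9 236.7] yawY 71.64 tilt z [-0.0014 -0.0013 -1.    ] w 87.6 F [ 1.   0.1 -0.6] M [ 0.05 -0.07  0.  ] q [ 0.75  0.19  1.97 -0.    0.98 -0.5 ]
need travel(units) [-5.084 -5.096 -0.063] maxrows 5.1
need turn(units, rad/0.1): 6.36 dyaw -36.44319327744253
```

```bash
python3 -m crank '[{"travel":[-0.7,-0.7,0],"turn":0},{"travel":[-0.7,-0.7,0],"turn":0},{"travel":[-0.7,-0.7,0],"turn":0},{"travel":[-0.7,-0.7,0],"turn":0},{"travel":[-0.7,-0.7,0],"turn":0},{"travel":[-0.7,-0.7,0],"turn":0},{"travel":[-0.7,-0.7,0],"turn":0},{"travel":[0,0,0],"turn":1},{"travel":[0,0,0],"turn":1},{"travel":[0,0,0],"turn":1},{"travel":[0,0,0],"turn":1},{"travel":[0,0,0],"turn":1},{"travel":[0,0,0],"turn":1}]'; python3 go.py 495 3 100 35.2
```

```text
t: 2.0
ee_pos: [489.5, 2.3, 235.1]
orientation: [-1.439, -2.79, 0.005]
ft_force: [-0.4, 0.9, -0.8]
width: 87.8
t 2.00 p [489.5   2.3 235.1] yawY 35.42 tilt z [-0.0032 -0.002  -1.    ] w 87.8 F [-0.4  0.9 -0.8] M [-0.11 -0.04  0.06] q [-0.02  0.23  1.93 -0.    0.99 -0.64]
need travel(units) [-0.054  0.109  2.702] maxrows 2.7
need turn(units, rad/0.1): 0.04 dyaw -0.22364910996529375
```

```bash
python3 -m crank '[{"travel":[-0.05,0.11,0.9],"turn":0},{"travel":[0,0,0.9],"turn":0},{"travel":[0,0,0.85],"turn":0.04},{"travel":[0,0,0],"turn":0}]'; python3 go.py 495 3 32 35.2;python3 - <<'E'
from meas import *
t=imaging.get_image('top');s=imaging.get_image('scene')
a=cv2.resize(t[235:310,280:355],None,fx=5,fy=5,interpolation=cv2.INTER_CUBIC)
b=cv2.resize(s[190:265,305:380],None,fx=5,fy=5,interpolation=cv2.INTER_CUBIC)
cv2.imwrite('pics/w1.png',np.clip(np.c_[a,b]*1.5,0,255).astype('uint8'))
E
```

```text
t: 2.4
ee_pos: [497.5, 3.1, 100.5]
orientation: [1.45, 2.784, -0.001]
ft_force: [-1.5, -0.2, -0.3]
width: 87.8
t 2.40 p [497.5   3.1 100.5] yawY 34.98 tilt z [ 0.0025 -0.0021 -1.    ] w 87.8 F [-1.5 -0.2 -0.3] M [-0.03  0.05 -0.01] q [-0.02  0.46  2.   -0.    0.68 -0.62]
need travel(units) [ 0.031 -0.043  1.369] maxrows 1.37
need turn(units, rad/0.1): -0.04 dyaw 0.22390399500309854Traceback (most recent call last):
  File "<stdin>", line 5, in <module>
cv2.error: OpenCV(4.12.0) /io/opencv/modules/imgcodecs/src/loadsave.cpp:1058: error: (-215:Assertion failed) image.channels() == 1 || image.channels() == 3 || image.channels() == 4 in function 'imwrite_'
```

```bash
cat > look.py <<'E'
# look.py out tx ty sx sy half
import sys
from meas import *
t=imaging.get_image('top');s=imaging.get_image('scene')
o=sys.argv[1];tx,ty,sx,sy,h=map(int,sys.argv[2:7])
f=390//(2*h)
cv2.imwrite(f'pics/{o}_top.png',t);cv2.imwrite(f'pics/{o}_scene.png',s)
def cr(im,x,y):
    x=min(max(x,h),640-h);y=min(max(y,h),480-h)
    return cv2.resize(im[y-h:y+h,x-h:x+h],None,fx=f,fy=f,interpolation=cv2.INTER_CUBIC)
cv2.imwrite(f'pics/{o}.png',np.clip(np.hstack([cr(t,tx,ty),cr(s,sx,sy)])*1.5,0,255).astype('uint8'))
E
python3 look.py w1 318 272 341 230 38
```

```text
(no output)
```

View pics/w1.png

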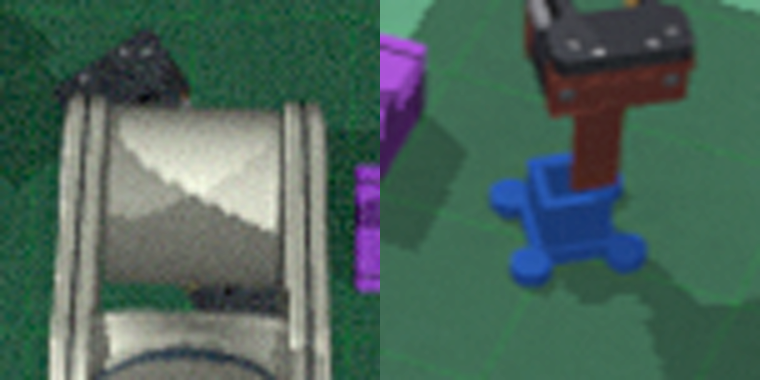

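```bash
python3 -m crank '[{"travel":[0.03,-0.04,0.7],"turn":0},{"travel":[0,0,0.55],"turn":0},{"travel":[0,0,0.1],"turn":0},{"travel":[0,0,0],"turn":0}]'; python3 go.py 495 3 32 35.2
```

```text
t: 3.0
ee_pos: [509.5, 2.9, 47.9]
orientation: [1.436, 2.758, 0.021]
ft_force: [0.7, 0.6, 0.6]
width: 87.7
t 3.00 p [509.5   2.9  47.9] yawY 35.02 tilt z [ 0.0344 -0.0026 -0.9994] w 87.7 F [0.7 0.6 0.6] M [-0.03  0.05 -0.03] q [-0.02  0.56  2.   -0.    0.54 -0.62]
need travel(units) [ 0.176 -0.245  0.307] maxrows 0.31
need turn(units, rad/0.1): -0.03 dyaw 0.1847646028748926
```

```bash
python3 look.py w2 318 272 341 230 38
```

```text
(no output)
```

View pics/w2.png

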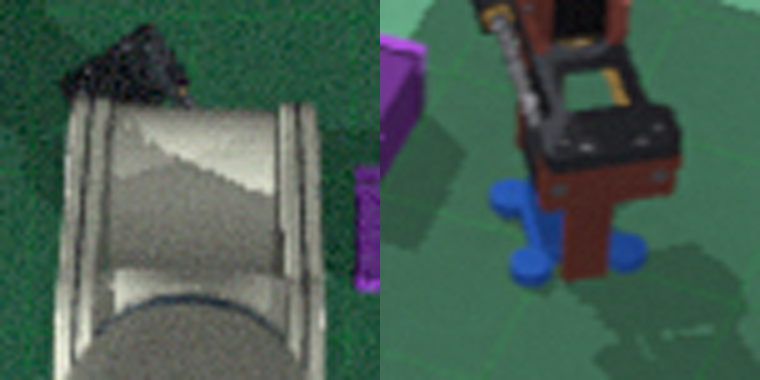

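```bash
python3 -m crank '[{"travel":[0.17,-0.25,0],"turn":0},{"travel":[0,0,0],"turn":0}]'; python3 go.py 495 3 32 35.2
```

```text
t: 3.3
ee_pos: [496.5, 2.6, 50.9]
orientation: [1.433, 2.754, 0.025]
ft_force: [-0.1, -0.8, -0.2]
width: 88.1
t 3.30 p [496.5   2.6  50.9] yawY 35.02 tilt z [ 0.0404 -0.0027 -0.9992] w 88.1 F [-0.1 -0.8 -0.2] M [-0.03  0.   -0.02] q [-0.02  0.54  2.03 -0.    0.52 -0.62]
need travel(units) [ 0.033 -0.032  0.376] maxrows 0.38
need turn(units, rad/0.1): -0.03 dyaw 0.17702395949754646
```

```bash
python3 -m crank '[{"travel":[0,0,-0.7],"turn":0},{"travel":[0,0,-0.7],"turn":0},{"travel":[0,0,0],"turn":0}]'; python3 go.py 495 3 32 35.2;  python3 -m crank '[{"travel":[0,0,0],"turn":0}]'; python3 go.py 495 3 32 35.2
```

```text
t: 3.6
ee_pos: [496.0, 2.8, 125.5]
orientation: [1.432, 2.751, 0.028]
ft_force: [0.5, -0.2, -0.6]
width: 88.2
t 3.60 p [496.    2.8 125.5] yawY 35.03 tilt z [ 0.0437 -0.0027 -0.999 ] w 88.2 F [ 0.5 -0.2 -0.6] M [-0.03  0.04 -0.02] q [-0.02  0.4   2.02 -0.    0.68 -0.63]
need travel(units) [ 0.065 -0.079  1.868] maxrows 1.87
need turn(units, rad/0.1): -0.03 dyaw 0.17221756435617408
t: 3.7
ee_pos: [497.1, 2.8, 126.9]
orientation: [1.431, 2.749, 0.03]
ft_force: [0.6, 0.3, 0.5]
width: 87.9
t 3.70 p [497.1   2.8 126.9] yawY 35.03 tilt z [ 0.0468 -0.0028 -0.9989] w 87.9 F [0.6 0.3 0.5] M [-0.01  0.03 -0.01] q [-0.02  0.4   2.01 -0.    0.68 -0.63]
need travel(units) [ 0.082 -0.101  1.894] maxrows 1.89
need turn(units, rad/0.1): -0.03 dyaw 0.17101327753138662
```

```bash
cat > kin.py <<'E'
import numpy as np
from scipy.optimize import least_squares,fsolve
D=[(.4238,1.6307,1.0886,624.5,238.9),(.19,1.97,.98,466,236.7),(.23,1.93,.99,489.5,235.1),(.46,2.0,.68,497.5,100.5),(.56,2.0,.54,509.5,47.9),(.54,2.03,.52,496.5,50.9),(.40,2.01,.68,497.1,126.9)]
def fk(p,q):
    a,b,c,h=p;s=q[0]+q[1]+q[2]
    return np.array([a*np.sin(q[0])+b*np.sin(q[0]+q[1])+c*np.sin(s),h+a*np.cos(q[0])+b*np.cos(q[0]+q[1])+c*np.cos(s)])
r=least_squares(lambda p:np.concatenate([fk(p,d[:3])-d[3:] for d in D]),[450,450,200,200])
P=r.x
if __name__=='__main__':
    print(P,np.abs(r.fun).max())
    for R,Z in((495,235),(495,100),(495,50),(495,32)):
        q=fsolve(lambda q:np.r_[fk(P,q)-[R,Z],(q.sum()-np.pi)*500],[.4,2,.7]);print(R,Z,q.round(3))
E
python3 kin.py
```

```text
[501.40266606 452.91742942 -88.20041125 -88.80958156] 17.218526134554054
495 235 [0.238 1.921 0.982]
495 100 [0.437 2.03  0.675]
495 50 [0.528 2.049 0.565]
495 32 [0.562 2.053 0.527]
```

```bash
sed -i "s/np.round(o\['qpos'\],2)/np.round(o['qpos'],3)/" go.py; for i in 1 2 3; do python3 -m crank '[{"travel":[0,0,0.3],"turn":0}]'>/dev/null; python3 go.py;  done; for i in 1 2 3; do python3 -m crank '[{"travel":[0,0,0],"turn":0}]'>/dev/null; python3 go.py;  done
```

```text
t 3.80 p [499.8   2.7 113.6] yawY 35.03 tilt z [ 0.0518 -0.0028 -0.9987] w 88.0 F [ 0.2  0.2 -0.6] M [-0.05  0.03  0.01] q [-0.017  0.422  2.018 -0.003  0.65  -0.625]
t 3.90 p [501.1   2.7  98.4] yawY 35.04 tilt z [ 0.0532 -0.0029 -0.9986] w 87.8 F [-0.5 -0.5 -1.2] M [0.03 0.03 0.01] q [-0.017  0.451  2.022 -0.003  0.615 -0.625]
t 4.00 p [502.3   2.7  82.7] yawY 35.04 tilt z [ 0.0539 -0.0029 -0.9985] w 88.0 F [ 0.3  0.5 -0.7] M [-0.04  0.1  -0.03] q [-0.017  0.482  2.024 -0.004  0.581 -0.625]
t 4.10 p [501.1   2.7  80.7] yawY 35.04 tilt z [ 0.0502 -0.0028 -0.9987] w 87.9 F [-0.5  0.2  1.1] M [-0.02  0.08 -0.01] q [-0.017  0.486  2.025 -0.004  0.58  -0.625]
t 4.20 p [501.    2.7  80.3] yawY 35.03 tilt z [ 0.0491 -0.0028 -0.9988] w 87.6 F [-0.3  0.7  0.7] M [-0.03  0.01 -0.03] q [-0.017  0.487  2.025 -0.004  0.581 -0.625]
t 4.30 p [501.    2.7  80.3] yawY 35.03 tilt z [ 0.0487 -0.0028 -0.9988] w 87.6 F [-0.5 -1.   0.5] M [-0.05  0.08 -0.04] q [-0.017  0.487  2.025 -0.004  0.581 -0.625]
```

```bash
Z='[{"travel":[0,0,0],"turn":0}]'; f(){ python3 go.py | cut -c1-75; }; python3 -m crank '[{"travel":[0,0,-0.9],"turn":0}]'>/dev/null; f; python3 -m crank '[{"travel":[0,0,-0.9],"turn":0}]'>/dev/null; f;python3 -m crank '[{"travel":[0,0,0],"turn":0}]'>/dev/null; f;python3 -m crank '[{"travel":[0,0,0],"turn":0}]'>/dev/null; f; echo in;  python3 -m crank '[{"travel":[0.5,-0.7,0],"turn":0}]'>/dev/null; f;python3 -m crank '[{"travel":[0,0,0],"turn":0}]'>/dev/null; f;python3 -m crank '[{"travel":[0,0,0],"turn":0}]'>/dev/null; f; echo out;  python3 -m crank '[{"travel":[-0.5,0.7,0],"turn":0}]'>/dev/null; f;python3 -m crank '[{"travel":[0,0,0],"turn":0}]'>/dev/null; f;python3 -m crank '[{"travel":[0,0,0],"turn":0}]'>/dev/null; f
```

```text
t 4.40 p [495.4   2.9 121.2] yawY 35.02 tilt z [ 0.0378 -0.0026 -0.9993] w 
t 4.50 p [492.9   3.  166.6] yawY 35.01 tilt z [ 0.0348 -0.0025 -0.9994] w 
t 4.60 p [495.9   3.  171.5] yawY 35.02 tilt z [ 0.0434 -0.0027 -0.9991] w 
t 4.70 p [496.2   3.  172.4] yawY 35.02 tilt z [ 0.0456 -0.0027 -0.999 ] w 
in
t 4.80 p [458.    3.3 171.6] yawY 35.03 tilt z [ 0.053  -0.0028 -0.9986] w 
t 4.90 p [451.3   3.4 169.4] yawY 35.02 tilt z [ 0.0445 -0.0027 -0.999 ] w 
t 5.00 p [451.2   3.4 169.1] yawY 35.03 tilt z [ 0.0447 -0.0027 -0.999 ] w 
out
t 5.10 p [488.5   3.1 169. ] yawY 35.02 tilt z [ 0.0359 -0.0026 -0.9994] w 
t 5.20 p [494.1   3.  169.6] yawY 35.02 tilt z [ 0.0418 -0.0026 -0.9991] w 
t 5.30 p [493.9   3.  168.6] yawY 35.02 tilt z [ 0.0397 -0.0026 -0.9992] w
```

```bash
f(){ python3 go.py 495 3 60 35.2| cut -c1-190; };python3 -m crank '[{"travel":[0,0,0.6],"turn":0},{"travel":[0,0,0.6],"turn":0},{"travel":[0,0,0.4],"turn":0},{"travel":[0,0,0.2],"turn":0},{"travel":[0,0,0],"turn":0},{"travel":[0,0,0],"turn":0}]'>/dev/null; f
```

```text
t 5.90 p [498.8   2.7  75.2] yawY 35.02 tilt z [ 0.041  -0.0026 -0.9992] w 87.8 F [-0.3 -0.   0.4] M [-0.  -0.  -0.1] q [-0.017  0.497  2.026 -0.004  0.578 -0.625]
need travel(units) [ 0.056 -0.069  0.3  ] maxrows 0.3
need turn(units, rad/0.1): -0.03 dyaw 0.1793944942193093
```

```bash
f(){ python3 go.py 495 3 32 35.2| cut -c1-190; };python3 -m crank '[{"travel":[0.05,-0.07,0.3],"turn":0}]'>/dev/null; f;python3 -m crank '[{"travel":[0,0,0.3],"turn":0}]'>/dev/null; f;python3 -m crank '[{"travel":[0,0,0.1],"turn":0}]'>/dev/null; f;python3 -m crank '[{"travel":[0,0,0],"turn":0}]'>/dev/null; f
```

```text
t 6.00 p [497.3   2.7  61.9] yawY 35.02 tilt z [ 0.0457 -0.0027 -0.999 ] w 88.1 F [ 0.7 -0.6 -0.7] M [-0.04  0.01 -0.07] q [-0.017  0.52   2.035 -0.004  0.541 -0.625]
need travel(units) [ 0.049 -0.056  0.595] maxrows 0.59
need turn(units, rad/0.1): -0.03 dyaw 0.17586564921367653
t 6.10 p [498.3   2.7  47.7] yawY 35.03 tilt z [ 0.0476 -0.0027 -0.9989] w 87.8 F [-0.1  0.2 -0.8] M [ 0.    0.09 -0.02] q [-0.017  0.549  2.036 -0.004  0.509 -0.625]
need travel(units) [ 0.053 -0.063  0.311] maxrows 0.31
need turn(units, rad/0.1): -0.03 dyaw 0.17101237883883869
t 6.20 p [498.8   2.6  42.9] yawY 35.03 tilt z [ 0.0482 -0.0027 -0.9988] w 88.1 F [ 0.4 -0.4 -0.5] M [-0.02  0.03  0.  ] q [-0.017  0.559  2.036 -0.004  0.498 -0.625]
need travel(units) [ 0.056 -0.067  0.214] maxrows 0.21
need turn(units, rad/0.1): -0.03 dyaw 0.1721457952167782
t 6.30 p [499.    2.6  43.2] yawY 35.03 tilt z [ 0.0484 -0.0027 -0.9988] w 87.6 F [ 0.8 -0.6  0.2] M [-0.06  0.03 -0.05] q [-0.017  0.559  2.035 -0.004  0.499 -0.625]
need travel(units) [ 0.059 -0.07   0.22 ] maxrows 0.22
need turn(units, rad/0.1): -0.03 dyaw 0.17093458268098516
```

```bash
f(){ python3 go.py | cut -c1-75; };python3 -m crank '[{"travel":[0,0,-1],"turn":0}]'>/dev/null; f;python3 -m crank '[{"travel":[0,0,-1],"turn":0}]'>/dev/null; f;python3 -m crank '[{"travel":[0,0,-1],"turn":0}]'>/dev/null; f;python3 -m crank '[{"travel":[0,0,1],"turn":0}]'>/dev/null; f;python3 -m crank '[{"travel":[0,0,0],"turn":0}]'>/dev/null; f;python3 -m crank '[{"travel":[0,0,0],"turn":0}]'>/dev/null; f
```

```text
t 6.40 p [492.6   2.8  87.9] yawY 35.01 tilt z [ 0.0353 -0.0025 -0.9994] w 
t 6.50 p [490.    3.  138.4] yawY 35.01 tilt z [ 0.0317 -0.0025 -0.9995] w 
t 6.60 p [487.6   3.1 189.6] yawY 35.01 tilt z [ 0.03   -0.0024 -0.9995] w 
t 6.70 p [499.7   2.9 156.5] yawY 35.05 tilt z [ 0.0632 -0.003  -0.998 ] w 
t 6.80 p [496.2   2.9 153.1] yawY 35.04 tilt z [ 0.0544 -0.0028 -0.9985] w 
t 6.90 p [497.5   2.9 155.2] yawY 35.04 tilt z [ 0.0574 -0.0029 -0.9983] w
```

```bash
f(){ python3 go.py | cut -c1-75; };python3 -m crank '[{"travel":[0,0,1],"turn":0},{"travel":[0,0,-1],"turn":0}]'>/dev/null; f;python3 -m crank '[{"travel":[0,0,0],"turn":0},{"travel":[0,0,0],"turn":0}]'>/dev/null; f;python3 -m crank '[{"travel":[0,0,-0.2],"turn":0},{"travel":[0,0,-0.4],"turn":0},{"travel":[0,0,-0.6],"turn":0},{"travel":[0,0,-0.6],"turn":0},{"travel":[0,0,-0.3],"turn":0}]'>/dev/null; f;python3 -m crank '[{"travel":[0,0,0],"turn":0},{"travel":[0,0,0],"turn":0}]'>/dev/null; f
```

```text
t 7.10 p [489.3   3.  130.4] yawY 35.00 tilt z [ 0.0178 -0.0022 -0.9998] w 
t 7.30 p [490.1   3.  129.5] yawY 35.00 tilt z [ 0.0119 -0.0021 -0.9999] w 
t 7.80 p [488.5   3.3 247.6] yawY 35.01 tilt z [ 0.0221 -0.0022 -0.9998] w 
t 8.00 p [490.1   3.3 254.6] yawY 35.02 tilt z [ 0.0349 -0.0024 -0.9994] w
```

```bash
f(){ python3 go.py | cut -c1-75; };python3 -m crank '[{"travel":[0,0,0.9],"turn":0},{"travel":[0,0,-0.8],"turn":0},{"travel":[0,0,0],"turn":0},{"travel":[0,0,0],"turn":0}]'>/dev/null; f;python3 -m crank '[{"travel":[0,0,0.5],"turn":0},{"travel":[0,0,0.5],"turn":0},{"travel":[0,0,0.5],"turn":0},{"travel":[0,0,0.5],"turn":0},{"travel":[0,0,0.4],"turn":0},{"travel":[0,0,0.2],"turn":0},{"travel":[0,0,0],"turn":0},{"travel":[0,0,0],"turn":0}]'>/dev/null; f
```

```text
t 8.40 p [488.1   3.3 241. ] yawY 35.01 tilt z [ 0.0208 -0.0022 -0.9998] w 
t 9.20 p [492.6   2.9 111.5] yawY 35.02 tilt z [ 0.0334 -0.0024 -0.9994] w
```

```bash
f(){ python3 go.py 495 3 60 35.2| cut -c1-75; };python3 -m crank '[{"travel":[0,0,0.9],"turn":0},{"travel":[0,0,-0.9],"turn":0},{"travel":[0,0,0],"turn":0},{"travel":[0,0,0],"turn":0}]'>/dev/null; f
```

```text
t 9.60 p [485.4   3.   91.4] yawY 35.00 tilt z [-0.0068 -0.0017 -1.    ] w 
need travel(units) [-0.112  0.16   0.626] maxrows 0.63
need turn(units, rad/0.1): -0.03 dyaw 0.20050477950530876
```

Tilt is now fixed. I'll descend gently to the grasp height.

```bash
f(){ python3 go.py 495 3 32 35.2| cut -c1-180; };python3 -m crank '[{"travel":[-0.11,0.16,0.2],"turn":0},{"travel":[0,0,0.3],"turn":0},{"travel":[0,0,0.3],"turn":0},{"travel":[0,0,0.2],"turn":0},{"travel":[0,0,0],"turn":0},{"travel":[0,0,0],"turn":0}]'>/dev/null; f
```

```text
t 10.20 p [502.5   3.   49.3] yawY 35.00 tilt z [ 0.0136 -0.002  -0.9999] w 88.1 F [0.1 0.4 0.4] M [-0.05  0.03 -0.  ] q [-0.017  0.558  2.005 -0.003  0.565 -0.625]
need travel(units) [ 0.09  -0.126  0.344] maxrows 0.34
need turn(units, rad/0.1): -0.03 dyaw 0.19598665552568661
```

```bash
f(){ python3 go.py 495 3 32 35.2| cut -c1-180; };python3 -m crank '[{"travel":[0.1,-0.14,0.2],"turn":0},{"travel":[0.01,-0.01,0.15],"turn":0},{"travel":[0,0,0],"turn":0}]'>/dev/null; f
```

```text
t 10.50 p [495.8   3.1  34.3] yawY 35.01 tilt z [ 0.0198 -0.0021 -0.9998] w 88.0 F [0.8 0.  0.4] M [-0.07  0.07  0.05] q [-0.017  0.58   2.025 -0.004  0.516 -0.624]
need travel(units) [ 0.007 -0.014  0.045] maxrows 0.04
need turn(units, rad/0.1): -0.03 dyaw 0.19482422872768268
```

```bash
f(){ python3 go.py 495 3 32 35.2| cut -c1-180; };python3 -m crank '[{"travel":[0,0,0],"turn":0},{"travel":[0,0,0],"turn":0},{"travel":[0,0,0],"turn":0},{"travel":[0,0,0],"turn":0},{"travel":[0,0,0],"turn":0}]' -1>/dev/null; f; python3 -m crank '[{"travel":[0,0,0],"turn":0},{"travel":[0,0,0],"turn":0}]' >/dev/null; f; python3 look.py w3 318 272 341 230 38
```

```text
t 11.00 p [497.7   3.1  35.8] yawY 35.00 tilt z [ 0.0228 -0.0022 -0.9997] w 51.2 F [-0.6  0.5  0.3] M [-0.02  0.03  0.07] q [-0.017  0.578  2.023 -0.004  0.518 -0.624]
need travel(units) [ 0.031 -0.046  0.074] maxrows 0.07
need turn(units, rad/0.1): -0.03 dyaw 0.1976740530457164
t 11.20 p [497.8   3.1  35.8] yawY 35.01 tilt z [ 0.0228 -0.0022 -0.9997] w 36.0 F [-0.3  0.   3.6] M [-0.26  0.47 -0.03] q [-0.017  0.578  2.023 -0.004  0.518 -0.624]
need travel(units) [ 0.031 -0.048  0.076] maxrows 0.08
need turn(units, rad/0.1): -0.03 dyaw 0.1919204523806286
```

View pics/w3.png

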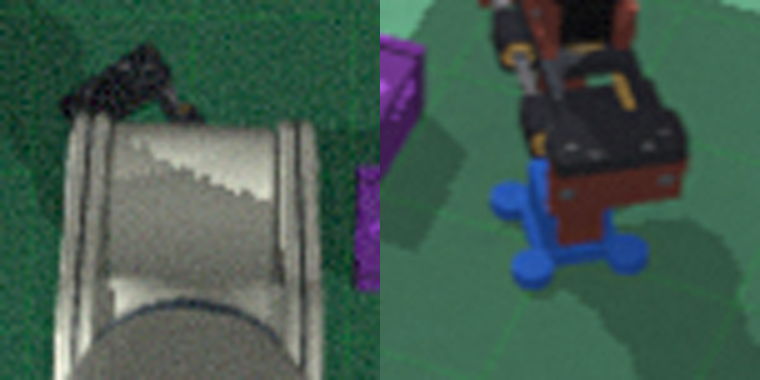

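```bash
python3 -m crank '[{"travel":[0,0,-0.3],"turn":0},{"travel":[0,0,-0.6],"turn":0},{"travel":[0,0,-0.7],"turn":0},{"travel":[0,0,-0.7],"turn":0},{"travel":[0,0,-0.6],"turn":0},{"travel":[0,0,-0.3],"turn":0},{"travel":[0,0,0],"turn":0},{"travel":[0,0,0],"turn":0}]'; python3 go.py 472.5 203.4 180 35.2
```

```text
t: 12.1
ee_pos: [492.3, 3.5, 200.0]
orientation: [1.443, 2.771, 0.011]
ft_force: [-0.2, -0.0, -0.8]
width: 35.7
t 12.10 p [492.3   3.5 200. ] yawY 35.00 tilt z [ 0.0186 -0.002  -0.9998] w 35.7 F [-0.2 -0.  -0.8] M [-0.06  0.02  0.01] q [-0.016  0.278  1.962 -0.002  0.884 -0.625]
need travel(units) [3.507 1.963 0.384] maxrows 3.51
need turn(units, rad/0.1): -0.03 dyaw 0.1979734885283051
```

```bash
python3 -m crank '[{"travel":[0.35,0.2,0],"turn":0},{"travel":[0.65,0.36,0],"turn":0},{"travel":[0.7,0.39,0],"turn":0},{"travel":[0.7,0.39,0],"turn":0},{"travel":[0.6,0.36,0],"turn":0},{"travel":[0.35,0.2,0],"turn":0},{"travel":[0,0,0],"turn":0},{"travel":[0,0,0],"turn":0}]'; python3 go.py 472.5 203.4 180 35.2;python3 look.py g1 251 279 415 225 45
```

```text
t: 12.9
ee_pos: [468.4, 199.9, 187.3]
orientation: [1.452, 2.78, -0.009]
ft_force: [0.4, -1.6, -0.3]
width: 35.9
t 12.90 p [468.4 199.9 187.3] yawY 34.86 tilt z [ 0.002  -0.0074 -1.    ] w 35.9 F [ 0.4 -1.6 -0.3] M [-0.   -0.   -0.01] q [ 0.384  0.328  1.924 -0.01   0.891 -0.218]
need travel(units) [0.012 0.108 0.145] maxrows 0.15
need turn(units, rad/0.1): -0.06 dyaw 0.3362450372197259
```

View pics/g1.png

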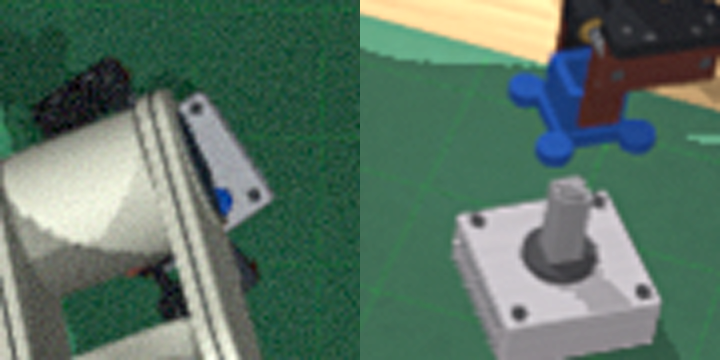

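Run:
```python
from meas import *
s=cv2.imread('pics/g1_scene.png')
c,M=blobs('scene',s,(105,130,40),(125,255,255),(380,170,450,240))
x,y=c.T
L=c[x<x.min()+5];Rr=c[x>x.max()-5];F=c[y>y.max()-4]
print(x.min(),x.max(),y.max())
for A in(L,Rr,F): print(A.mean(0), A.min(0),A.max(0))
b=cv2.resize(s[185:240,395:455],None,fx=12,fy=10,interpolation=cv2.INTER_CUBIC)
cv2.imwrite('pics/g1z.png',np.clip(b*1.5,0,255).astype('uint8'))
print(plane('scene',[[425.25,208.1]],156.5),plane('scene',[[422,225.5]],104))
```

```text
407.0 443.0 221.0
[408.75 201.75] [407. 198.] [411. 206.]
[441.33333333 213.5       ] [439. 210.] [443. 217.]
[418.         219.63636364] [414. 218.] [422. 221.]
[[468.36043281 203.2225714  156.5       ]] [[473.94955894 204.38019846 104.        ]]
```

View pics/g1z.png

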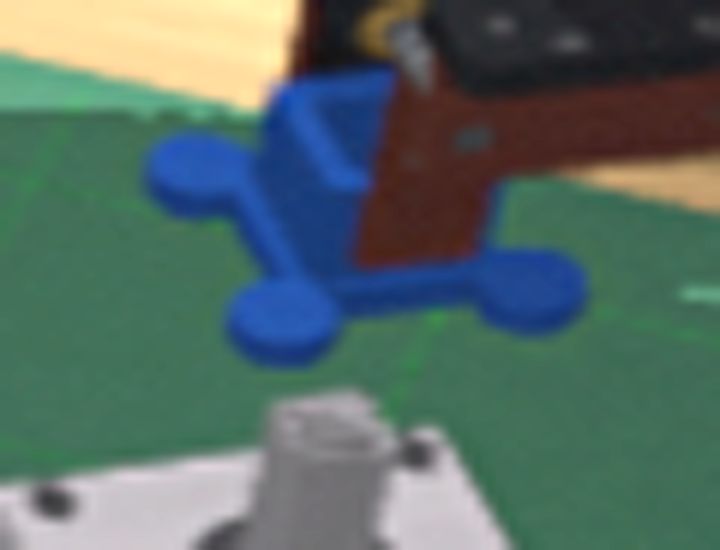

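```bash
python3 go.py 473.8 201.7 152 35.2; python3 -m crank '[{"travel":[0,0.05,0.2],"turn":-0.06},{"travel":[0,0.03,0.25],"turn":0},{"travel":[0,0,0.15],"turn":0},{"travel":[0,0,0.05],"turn":0},{"travel":[0,0,0],"turn":0},{"travel":[0,0,0],"turn":0}]'; python3 go.py 473.8 201.7 152 35.2
```

```text
t 13.00 p [468.7 199.2 187.7] yawY 34.77 tilt z [ 0.0025 -0.0071 -1.    ] w 36.3 F [ 0.3  0.  -0.7] M [-0.08  0.05  0.03] q [ 0.383  0.327  1.924 -0.01   0.891 -0.218]
need travel(units) [-0.012  0.113  0.714] maxrows 0.71
need turn(units, rad/0.1): -0.08 dyaw 0.4297209127804251
t: 13.6
ee_pos: [472.4, 197.7, 151.0]
orientation: [1.452, 2.781, -0.011]
ft_force: [-0.2, 0.1, -1.1]
width: 35.8
t 13.60 p [472.4 197.7 151. ] yawY 34.85 tilt z [ 3.0e-04 -8.2e-03 -1.0e+00] w 35.8 F [-0.2  0.1 -1.1] M [-0.05  0.02 -0.03] q [ 0.378  0.39   1.939 -0.011  0.816 -0.223]
need travel(units) [ 0.049  0.068 -0.02 ] maxrows 0.07
need turn(units, rad/0.1): -0.06 dyaw 0.3491790464447462
```

```bash
python3 -m crank '[{"travel":[0.05,0.07,0],"turn":-0.06},{"travel":[0.0,0.0,0],"turn":0},{"travel":[0,0,0],"turn":0}]'; python3 go.py 474 201.3 150 35.2; python3 look.py g2 251 279 422 220 24;python3 go.py 474 201.3 150 35.2
```

```text
t: 13.9
ee_pos: [474.5, 202.4, 151.8]
orientation: [1.443, 2.785, -0.009]
ft_force: [0.1, -0.6, -1.1]
width: 35.9
t 13.90 p [474.5 202.4 151.8] yawY 35.23 tilt z [ 0.0017 -0.0077 -1.    ] w 35.9 F [ 0.1 -0.6 -1.1] M [ 0.01  0.03 -0.04] q [ 0.385  0.393  1.931 -0.011  0.819 -0.223]
need travel(units) [-0.012 -0.021  0.035] maxrows 0.04
need turn(units, rad/0.1): 0.01 dyaw -0.034120519154043905
t 14.00 p [474.5 202.4 151.8] yawY 35.22 tilt z [ 0.0018 -0.0076 -1.    ] w 35.8 F [-0.1 -0.9 -0.4] M [-0.03  0.08 -0.06] q [ 0.384  0.393  1.932 -0.011  0.819 -0.223]
need travel(units) [-0.012 -0.02   0.035] maxrows 0.04
need turn(units, rad/0.1): 0.00 dyaw -0.023431961564810422
```

View pics/g2.png

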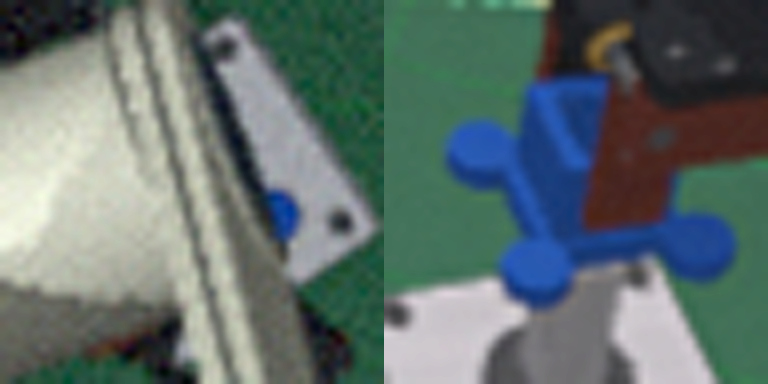

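Run:
```python
from meas import *
print(plane('scene',[[423.6,220.9]],121))
for p in ([474,204.5],[472.5,203.4]):print(proj('scene',[[*p,104],[*p,60],[*p,121]]))
```

```text
[[474.68178262 206.10374518 121.        ]]
[[422.04261552 225.52754769]
 [419.58819445 238.0447377 ]
 [423.02392209 220.52893036]]
[[421.76817838 224.99249344]
 [419.32222808 237.51095491]
 [422.74607163 219.99350116]]
```

```bash
python3 -m crank '[{"travel":[-0.02,-0.03,0],"turn":0},{"travel":[0,0,0],"turn":0}]'>/dev/null; python3 go.py 473.8 200.8 150 35.2;  python3 -m crank '[{"travel":[0.0,0.0,0.1],"turn":0},{"travel":[0.0,0.0,0.1],"turn":0},{"travel":[0.0,0.0,0.1],"turn":0},{"travel":[0,0,0],"turn":0}]'; python3 go.py 473.8 200.8 82 35.2
```

```text
t 14.20 p [473.8 200.7 152. ] yawY 35.24 tilt z [ 0.0021 -0.0075 -1.    ] w 36.1 F [-0.1 -0.1 -0.4] M [-0.09  0.02  0.03] q [ 0.382  0.39   1.935 -0.011  0.817 -0.226]
need travel(units) [0.002 0.002 0.04 ] maxrows 0.04
need turn(units, rad/0.1): 0.01 dyaw -0.038844431220837805
t: 14.6
ee_pos: [473.7, 200.3, 135.6]
orientation: [1.443, 2.785, -0.009]
ft_force: [-0.3, -0.1, -0.4]
width: 35.9
t 14.60 p [473.7 200.3 135.6] yawY 35.23 tilt z [ 0.002  -0.0076 -1.    ] w 35.9 F [-0.3 -0.1 -0.4] M [-0.07 -0.04 -0.03] q [ 0.381  0.417  1.943 -0.011  0.782 -0.226]
need travel(units) [0.014 0.011 1.072] maxrows 1.07
need turn(units, rad/0.1): 0.00 dyaw -0.025651581364087406
```

```bash
python3 -m crank '[{"travel":[0.01,0.01,0.1],"turn":0},{"travel":[0.0,0.0,0.1],"turn":0},{"travel":[0,0,0],"turn":0}]'; python3 go.py 473.8 200.8 82 35.2
```

```text
t: 14.9
ee_pos: [474.4, 201.5, 127.5]
orientation: [1.443, 2.784, -0.007]
ft_force: [-0.9, 1.1, -1.4]
width: 35.9
t 14.90 p [474.4 201.5 127.5] yawY 35.20 tilt z [ 0.0026 -0.0066 -1.    ] w 35.9 F [-0.9  1.1 -1.4] M [0.17 0.18 0.03] q [ 0.383  0.432  1.945 -0.01   0.764 -0.224]
need travel(units) [ 0.001 -0.016  0.91 ] maxrows 0.91
need turn(units, rad/0.1): 0.00 dyaw -0.0006035147727629919
```

```bash
python3 -m crank '[{"travel":[0.0,-0.01,0.12],"turn":0},{"travel":[0.0,0.0,0.12],"turn":0},{"travel":[0.0,0.0,0.12],"turn":0},{"travel":[0,0,0],"turn":0}]'; python3 go.py 473.8 200.8 82 35.2
```

```text
t: 15.3
ee_pos: [473.5, 202.2, 108.0]
orientation: [1.444, 2.785, -0.006]
ft_force: [-0.7, 1.5, -1.0]
width: 36.1
t 15.30 p [473.5 202.2 108. ] yawY 35.18 tilt z [ 0.002  -0.0052 -1.    ] w 36.1 F [-0.7  1.5 -1. ] M [0.2  0.19 0.02] q [ 0.384  0.465  1.955 -0.008  0.722 -0.224]
need travel(units) [-0.024 -0.011  0.519] maxrows 0.52
need turn(units, rad/0.1): -0.00 dyaw 0.01805789446970607
```

```bash
python3 -m crank '[{"travel":[0.0,0.0,0.15],"turn":0},{"travel":[0.0,0.0,0.15],"turn":0},{"travel":[0.0,0.0,0.12],"turn":0},{"travel":[0,0,0.05],"turn":0},{"travel":[0,0,0],"turn":0}]'; python3 go.py 473.8 200.8 82 35.2
```

```text
t: 15.8
ee_pos: [473.0, 202.9, 82.5]
orientation: [1.445, 2.786, -0.006]
ft_force: [-1.9, 3.4, 1.0]
width: 36.2
t 15.80 p [473.  202.9  82.5] yawY 35.17 tilt z [ 7.0e-04 -4.4e-03 -1.0e+00] w 36.2 F [-1.9  3.4  1. ] M [0.52 0.26 0.05] q [ 0.385  0.511  1.963 -0.007  0.669 -0.224]
need travel(units) [-0.044 -0.011  0.01 ] maxrows 0.04
need turn(units, rad/0.1): -0.01 dyaw 0.030586851060689924
```

Nearly home. I'll press on a little until the axial force rises.

```bash
for i in 1 2 3; do python3 -m crank '[{"travel":[0.02,0.0,0.05],"turn":0}]' >/dev/null; python3 go.py; done; python3 -m crank '[{"travel":[0,0,0],"turn":0}]'; python3 look.py g3 251 279 418 232 24
```

```text
t 15.90 p [472.9 203.6  80.2] yawY 35.18 tilt z [ 0.0016 -0.0046 -1.    ] w 35.8 F [-4.7 -0.5 20.6] M [-0.31  0.64 -0.05] q [ 0.386  0.515  1.963 -0.008  0.664 -0.222]
t 16.00 p [472.5 204.2  78.7] yawY 35.18 tilt z [ 0.0016 -0.005  -1.    ] w 35.9 F [-8.1 -0.3 24.2] M [-0.5   1.15 -0.02] q [ 0.388  0.517  1.964 -0.008  0.661 -0.22 ]
t 16.10 p [472.2 204.5  78.1] yawY 35.24 tilt z [ 0.0022 -0.006  -1.    ] w 36.1 F [-9.1 -9.4 43.7] M [-1.94  1.5   0.02] q [ 0.389  0.518  1.964 -0.01   0.659 -0.218]
t: 16.2
ee_pos: [472.7, 204.2, 78.9]
orientation: [1.442, 2.785, -0.006]
ft_force: [-1.0, -0.3, -0.3]
width: 35.7
```

View pics/g3.png

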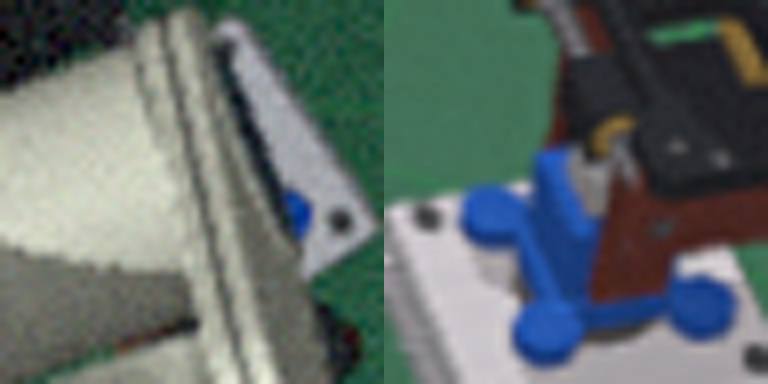

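The wheel is seated: the axial force spiked, and the picture shows the flange on the collar and the shaft showing through the bore. Releasing and retreating now.

```bash
python3 -m crank '[{"travel":[0,0,0],"turn":0},{"travel":[0,0,0],"turn":0},{"travel":[0,0,0],"turn":0},{"travel":[0,0,0],"turn":0},{"travel":[0,0,0],"turn":0}]' 1; python3 -m crank '[{"travel":[0,0,-0.3],"turn":0},{"travel":[0,0,-0.6],"turn":0},{"travel":[0,0,-0.7],"turn":0},{"travel":[0,0,-0.7],"turn":0},{"travel":[0,0,-0.5],"turn":0},{"travel":[0,0,-0.2],"turn":0},{"travel":[0,0,0],"turn":0}]'; python3 go.py 548 -237.4 150 18.1
```

```text
t: 16.8
ee_pos: [472.9, 203.9, 77.8]
orientation: [1.442, 2.784, -0.007]
ft_force: [-0.1, -0.0, -0.3]
width: 72.0
t: 17.5
ee_pos: [471.3, 204.5, 231.3]
orientation: [1.443, 2.787, -0.012]
ft_force: [0.7, -0.6, 1.0]
width: 87.8
t 17.50 p [471.3 204.5 231.3] yawY 35.24 tilt z [-0.001  -0.0083 -1.    ] w 87.8 F [ 0.7 -0.6  1. ] M [-0.08 -0.02 -0.02] q [ 0.39   0.273  1.878 -0.009  0.995 -0.22 ]
need travel(units) [-8.094 -3.838  1.698] maxrows 8.09
need turn(units, rad/0.1): 2.99 dyaw -17.140859716023982
```

```bash
python3 -m crank '[{"travel":[-0.4,-0.19,0],"turn":0},{"travel":[-0.8,-0.38,0],"turn":0},{"travel":[-0.85,-0.4,0],"turn":0},{"travel":[-0.85,-0.4,0],"turn":0},{"travel":[-0.85,-0.4,0],"turn":0},{"travel":[-0.85,-0.4,0],"turn":0},{"travel":[-0.85,-0.4,0],"turn":0},{"travel":[-0.85,-0.4,0],"turn":0},{"travel":[-0.8,-0.38,0],"turn":0},{"travel":[-0.5,-0.25,0],"turn":0},{"travel":[-0.1,-0.05,0],"turn":1},{"travel":[0,0,0],"turn":1},{"travel":[0,0,0],"turn":1},{"travel":[0,0,0],"turn":0}]'; python3 go.py 544 -225 150 18.1; python3 look.py c1 251 279 418 232 24;  python3 go.py 544 -225 150 18.1
```

```text
t: 18.9
ee_pos: [537.8, -231.4, 208.1]
orientation: [-1.842, -2.514, 0.03]
ft_force: [-0.2, 0.2, 0.2]
width: 87.4
t 18.90 p [ 537.8 -231.4  208.1] yawY 17.53 tilt z [-3.110e-02 -7.000e-04 -9.995e-01] w 87.4 F [-0.2  0.2  0.2] M [-0.03  0.04 -0.  ] q [-0.42   0.416  1.726 -0.016  1.029 -0.718]
need travel(units) [0.074 0.191 1.157] maxrows 1.16
need turn(units, rad/0.1): -0.10 dyaw 0.5697113792021469
t 19.00 p [ 537.9 -231.1  208.5] yawY 17.76 tilt z [-3.090e-02 -8.000e-04 -9.995e-01] w 87.8 F [-0.3 -0.6 -0.2] M [-0.08  0.05  0.01] q [-0.42   0.415  1.725 -0.016  1.029 -0.721]
need travel(units) [0.069 0.188 1.165] maxrows 1.17
need turn(units, rad/0.1): -0.06 dyaw 0.3351742609677899
```

View pics/c1.png

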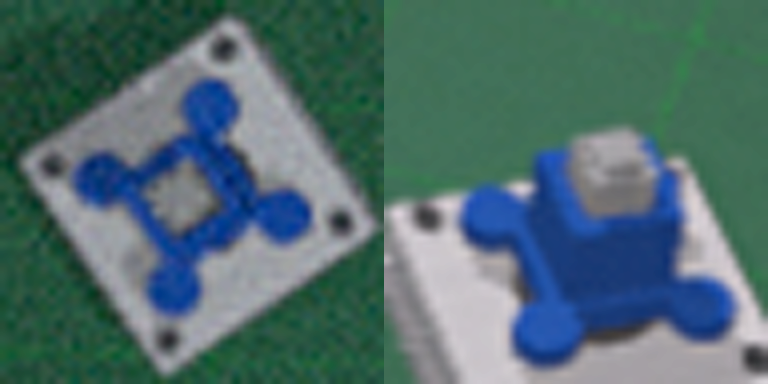

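The wheel sits flat on the collar, with its lobes toward the gearbox screws and the shaft through the bore. Now the cap.

```bash
python3 -m crank '[{"travel":[0.07,0.19,0.3],"turn":-0.06},{"travel":[0,0,0.6],"turn":0},{"travel":[0,0,0.6],"turn":0},{"travel":[0,0,0.5],"turn":0},{"travel":[0,0,0.2],"turn":0},{"travel":[0,0,0],"turn":0},{"travel":[0,0,0],"turn":0}]'; python3 go.py 544 -225 22 18.1
```

```text
t: 19.7
ee_pos: [544.7, -220.8, 89.7]
orientation: [-1.811, -2.536, 0.028]
ft_force: [-0.4, 0.6, 0.5]
width: 87.9
t 19.70 p [ 544.7 -220.8   89.7] yawY 18.97 tilt z [-3.100e-02 -1.000e-04 -9.995e-01] w 87.9 F [-0.4  0.6  0.5] M [-0.09  0.04 -0.02] q [-0.399  0.585  1.779 -0.017  0.807 -0.718]
need travel(units) [-0.089 -0.     1.353] maxrows 1.35
need turn(units, rad/0.1): 0.15 dyaw -0.8670579177252904
```

```bash
python3 -m crank '[{"travel":[0,0,-0.9],"turn":0},{"travel":[0,0,0.9],"turn":0},{"travel":[0,0,0],"turn":0.1},{"travel":[0,0,0],"turn":0}]'; python3 go.py 544 -225 22 18.1
```

```text
t: 20.1
ee_pos: [549.4, -222.0, 96.7]
orientation: [-1.828, -2.537, 0.025]
ft_force: [0.5, 0.3, 0.3]
width: 87.8
t 20.10 p [ 549.4 -222.    96.7] yawY 18.44 tilt z [-0.0213 -0.0041 -0.9998] w 87.8 F [0.5 0.3 0.3] M [-0.01  0.02 -0.03] q [-0.398  0.576  1.773 -0.017  0.811 -0.709]
need travel(units) [-0.027 -0.089  1.497] maxrows 1.5
need turn(units, rad/0.1): 0.06 dyaw -0.3435443020170794
```

Good enough (1.2°). Going down and gripping.

```bash
python3 -m crank '[{"travel":[-0.03,-0.1,0.3],"turn":0.06},{"travel":[0,0,0.4],"turn":0},{"travel":[0,0,0.3],"turn":0},{"travel":[0,0,0.15],"turn":0},{"travel":[0,0,0],"turn":0}]'; python3 go.py 544 -225 22 18.1;python3 look.py c2 400 258 248 220 38; python3 go.py 544 -225 22 18.1
```

```text
t: 20.6
ee_pos: [546.3, -227.3, 42.3]
orientation: [-1.842, -2.538, 0.022]
ft_force: [0.0, -0.5, -0.7]
width: 87.8
t 20.60 p [ 546.3 -227.3   42.3] yawY 18.05 tilt z [-0.0129 -0.0079 -0.9999] w 87.8 F [ 0.  -0.5 -0.7] M [-0.09  0.04 -0.05] q [-0.408  0.658  1.791 -0.019  0.7   -0.709]
need travel(units) [ 0.059 -0.023  0.406] maxrows 0.41
need turn(units, rad/0.1): -0.01 dyaw 0.05094555153765157
t 20.70 p [ 546.9 -227.5   43.2] yawY 18.06 tilt z [-0.0117 -0.0084 -0.9999] w 87.8 F [ 0.  -0.7 -0.3] M [-0.08  0.02  0.02] q [-0.408  0.657  1.791 -0.019  0.701 -0.709]
need travel(units) [ 0.067 -0.034  0.423] maxrows 0.42
need turn(units, rad/0.1): -0.01 dyaw 0.04466026912933785
```

View pics/c2.png

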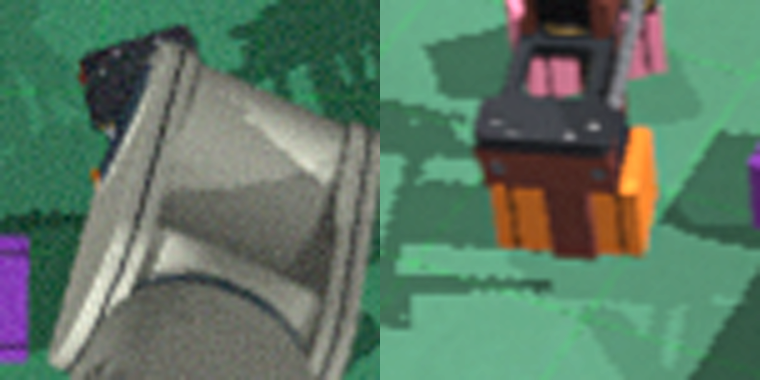

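```bash
python3 -m crank '[{"travel":[0.07,-0.03,0.2],"turn":0},{"travel":[0,0,0.2],"turn":0},{"travel":[0,0,0.06],"turn":0},{"travel":[0,0,0],"turn":0}]'; python3 go.py 544 -225 22 18.1
```

```text
t: 21.1
ee_pos: [544.8, -224.9, 19.6]
orientation: [-1.844, -2.541, 0.021]
ft_force: [-0.5, 0.7, -0.2]
width: 88.0
t 21.10 p [ 544.8 -224.9   19.6] yawY 18.06 tilt z [-0.0094 -0.0093 -0.9999] w 88.0 F [-0.5  0.7 -0.2] M [-0.07  0.03 -0.02] q [-0.405  0.693  1.8   -0.02   0.653 -0.705]
need travel(units) [ 0.002 -0.017 -0.048] maxrows 0.05
need turn(units, rad/0.1): -0.01 dyaw 0.03577380670900254
```

Pose is right (tips at 3 mm, no contact). Now closing.

```bash
python3 -m crank '[{"travel":[0,0,-0.02],"turn":0},{"travel":[0,0,0],"turn":0},{"travel":[0,0,0],"turn":0},{"travel":[0,0,0],"turn":0},{"travel":[0,0,0],"turn":0},{"travel":[0,0,0],"turn":0}]' -1; python3 -m crank '[{"travel":[0,0,-0.3],"turn":0},{"travel":[0,0,-0.6],"turn":0},{"travel":[0,0,-0.7],"turn":0},{"travel":[0,0,-0.7],"turn":0},{"travel":[0,0,-0.5],"turn":0},{"travel":[0,0,-0.2],"turn":0},{"travel":[0,0,0],"turn":0}]';python3 go.py 400 150 150 125;python3 look.py c3 400 258 253 190 38; python3 go.py 400 150 150 125
```

```text
t: 21.7
ee_pos: [545.4, -225.1, 21.3]
orientation: [-1.844, -2.542, 0.02]
ft_force: [0.5, 0.0, -2.3]
width: 47.6
t: 22.4
ee_pos: [545.5, -223.0, 180.4]
orientation: [-1.843, -2.54, 0.021]
ft_force: [0.0, -0.6, -2.0]
width: 48.0
t 22.40 p [ 545.5 -223.   180.4] yawY 18.06 tilt z [-0.0102 -0.0089 -0.9999] w 48.0 F [ 0.  -0.6 -2. ] M [-0.    0.02  0.06] q [-0.402  0.447  1.75  -0.015  0.95  -0.709]
need travel(units) [ 7.997 -0.445  0.57 ] maxrows 8.0
need turn(units, rad/0.1): 12.75 dyaw -73.06304742016366
t 22.50 p [ 544.6 -222.6  178.3] yawY 18.06 tilt z [-0.013  -0.0077 -0.9999] w 48.2 F [-1.   0.1 -1.9] M [-0.02  0.05  0.05] q [-0.402  0.45   1.751 -0.015  0.949 -0.709]
need travel(units) [ 7.983 -0.43   0.546] maxrows 7.98
need turn(units, rad/0.1): 12.75 dyaw -73.06396102339951
```

View pics/c3.png

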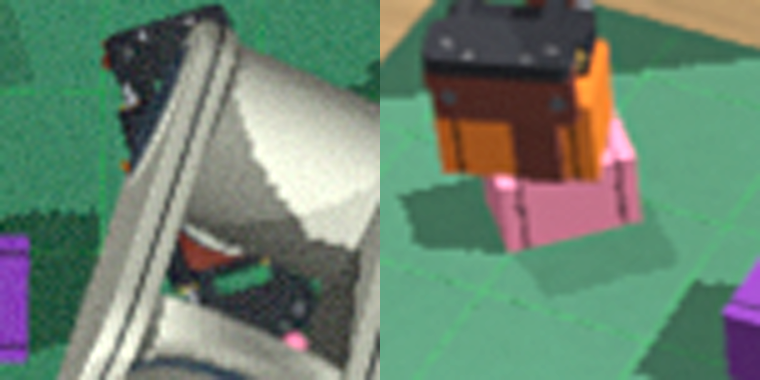

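```bash
python3 -m crank '[{"travel":[0,0,0],"turn":-1},{"travel":[0,0,0],"turn":-1},{"travel":[0,0,0],"turn":-1},{"travel":[0,0,0],"turn":-1},{"travel":[0,0,0],"turn":-1},{"travel":[0,0,0],"turn":-1},{"travel":[0,0,0],"turn":-1},{"travel":[0,0,0],"turn":-1},{"travel":[0,0,0],"turn":-1},{"travel":[0,0,0],"turn":-1},{"travel":[0,0,0],"turn":-1},{"travel":[0,0,0],"turn":-1},{"travel":[0,0,0],"turn":-1},{"travel":[0,0,0],"turn":-1},{"travel":[0,0,0],"turn":-1},{"travel":[0,0,0],"turn":-1},{"travel":[0,0,0],"turn":-1},{"travel":[0,0,0],"turn":-1},{"travel":[0,0,0],"turn":-0.6}]';python3 go.py 397.3 151 160 125;python3 look.py c4 400 258 253 190 38
```

```text
t: 24.4
ee_pos: [527.9, -198.9, 137.8]
orientation: [0.97, -2.895, -0.019]
ft_force: [-0.3, 0.2, -1.1]
width: 48.1
t 24.40 p [ 527.9 -198.9  137.8] yawY 126.96 tilt z [-0.0874 -0.0159 -0.996 ] w 48.1 F [-0.3  0.2 -1.1] M [ 0.12 -0.01 -0.02] q [-0.358  0.503  1.784 -0.057  0.933 -2.54 ]
need travel(units) [-2.101  7.175 -0.326] maxrows 7.17
need turn(units, rad/0.1): 0.34 dyaw -1.9556125248042093
```

View pics/c4.png

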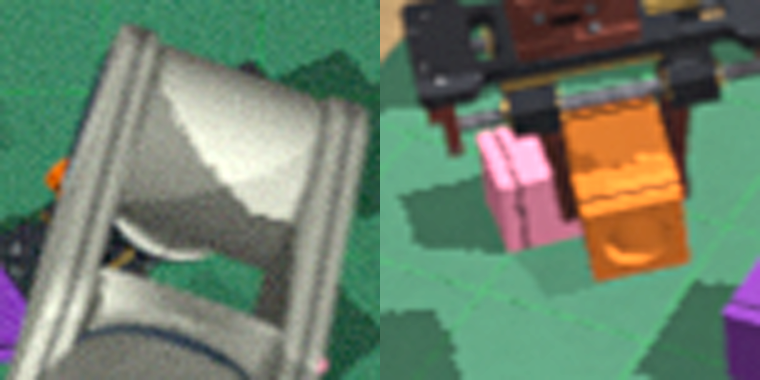

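```bash
python3 -m crank '[{"travel":[-0.1,0.35,-0.2],"turn":0.34},{"travel":[-0.2,0.7,-0.1],"turn":0},{"travel":[-0.22,0.77,-0.1],"turn":0},{"travel":[-0.22,0.77,-0.1],"turn":0},{"travel":[-0.22,0.77,-0.1],"turn":0},{"travel":[-0.22,0.77,0],"turn":0},{"travel":[-0.22,0.77,0],"turn":0},{"travel":[-0.22,0.77,0],"turn":0},{"travel":[-0.2,0.7,0],"turn":0},{"travel":[-0.1,0.4,0],"turn":0},{"travel":[0,0,0],"turn":0}]';python3 go.py 397.3 151 105 125.2
```

```text
t: 25.6
ee_pos: [407.2, 147.3, 170.3]
orientation: [0.931, -2.905, -0.021]
ft_force: [0.1, -0.2, -2.0]
width: 48.1
t 25.60 p [407.2 147.3 170.3] yawY 125.43 tilt z [-0.0908 -0.0147 -0.9958] w 48.1 F [ 0.1 -0.2 -2. ] M [-0.01 -0.02 -0.05] q [ 0.31   0.29   2.04   0.017  0.902 -1.892]
need travel(units) [0.009 0.122 1.318] maxrows 1.32
need turn(units, rad/0.1): 0.04 dyaw -0.22901023056572
```

```bash
python3 -m crank '[{"travel":[0,0,-1],"turn":0},{"travel":[0,0,1],"turn":0},{"travel":[0,0,0],"turn":0},{"travel":[0,0,0],"turn":0}]';python3 go.py 397.3 151 105 125.2;python3 -m crank '[{"travel":[0,0,-1],"turn":0},{"travel":[0,0,1],"turn":0},{"travel":[0,0,0.3],"turn":0},{"travel":[0,0,0],"turn":0}]';python3 go.py 397.3 151 105 125.2
```

```text
t: 26.0
ee_pos: [409.8, 146.8, 179.1]
orientation: [0.938, -2.908, -0.02]
ft_force: [-0.2, -0.2, -1.4]
width: 47.7
t 26.00 p [409.8 146.8 179.1] yawY 125.65 tilt z [-0.0859 -0.0142 -0.9962] w 47.7 F [-0.2 -0.2 -1.4] M [ 0.02 -0.01  0.01] q [ 0.308  0.276  2.032  0.016  0.919 -1.896]
need travel(units) [0.038 0.157 1.497] maxrows 1.5
need turn(units, rad/0.1): 0.08 dyaw -0.45403230901119684
t: 26.4
ee_pos: [413.3, 145.8, 175.0]
orientation: [0.938, -2.919, -0.019]
ft_force: [0.1, -0.0, -1.1]
width: 47.6
t 26.40 p [413.3 145.8 175. ] yawY 125.57 tilt z [-0.0756 -0.0113 -0.9971] w 47.6 F [ 0.1 -0.  -1.1] M [ 0.05 -0.01 -0.02] q [ 0.304  0.283  2.035  0.015  0.899 -1.899]
need travel(units) [0.103 0.222 1.419] maxrows 1.42
need turn(units, rad/0.1): 0.06 dyaw -0.3703062811009943
```

```bash
python3 -m crank '[{"travel":[0.1,0.22,0.3],"turn":0.06},{"travel":[0,0,0.6],"turn":0},{"travel":[0,0,0.6],"turn":0},{"travel":[0,0,0.3],"turn":0},{"travel":[0,0,0],"turn":0},{"travel":[0,0,0],"turn":0}]';python3 go.py 397.3 151 66 125.2; python3 look.py c5 290 290 400 215 45
```

```text
t: 27.0
ee_pos: [400.8, 150.6, 88.3]
orientation: [0.927, -2.927, -0.019]
ft_force: [0.5, -0.4, -1.9]
width: 47.5
t 27.00 p [400.8 150.6  88.3] yawY 125.10 tilt z [-0.0714 -0.01   -0.9974] w 47.5 F [ 0.5 -0.4 -1.9] M [ 0.08 -0.04 -0.01] q [ 0.323  0.434  2.103  0.021  0.675 -1.879]
need travel(units) [0.024 0.033 0.45 ] maxrows 0.45
need turn(units, rad/0.1): -0.02 dyaw 0.09626762569537561
```

View pics/c5.png

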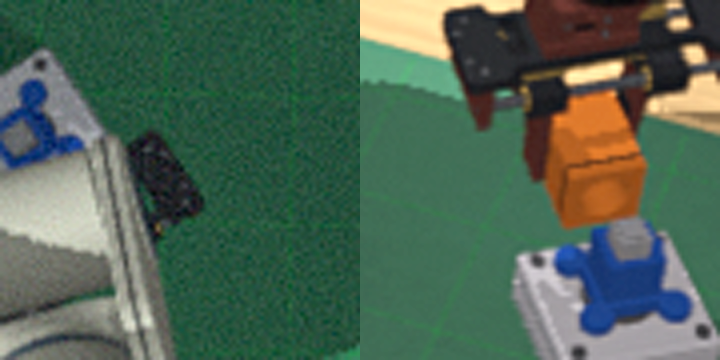

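```bash
python3 -m crank '[{"travel":[0.08,0.03,0.15],"turn":0},{"travel":[0.02,0,0.2],"turn":0},{"travel":[0,0,0],"turn":0},{"travel":[0,0,0],"turn":0}]';python3 go.py 394.8 149.3 64 125.2
```

```text
t: 27.5
ee_pos: [396.1, 149.2, 72.3]
orientation: [0.929, -2.932, -0.019]
ft_force: [-0.8, 1.3, -1.8]
width: 47.9
t 27.50 p [396.1 149.2  72.3] yawY 125.11 tilt z [-0.0659 -0.0082 -0.9978] w 47.9 F [-0.8  1.3 -1.8] M [ 0.06 -0.05  0.02] q [ 0.323  0.461  2.122  0.023  0.624 -1.88 ]
need travel(units) [0.01  0.011 0.168] maxrows 0.17
need turn(units, rad/0.1): -0.02 dyaw 0.08637795589159225
```

Now pressing the mouth end down onto the gearbox edge in small steps.

```bash
for i in 1 2; do python3 -m crank '[{"travel":[0.01,0,0.15],"turn":0}]'>/dev/null; python3 go.py 394.8 149.3 50|head -1|cut -c1-140; done; python3 -m crank '[{"travel":[0,0,0.15],"turn":0}]'>/dev/null; python3 go.py 394.8 149.3 50
```

```text
t 27.60 p [395.8 149.   65.1] yawY 125.11 tilt z [-0.0644 -0.0076 -0.9979] w 48.0 F [ 0.5  0.3 -1.2] M [ 0.05 -0.06 -0.02] q [ 0.323  0.476 
t 27.70 p [394.1 148.4  57.6] yawY 125.12 tilt z [-0.0657 -0.0081 -0.9978] w 47.8 F [-5.5 -3.3 13.6] M [-0.31  0.48 -0.  ] q [ 0.323  0.492 
t 27.80 p [392.7 147.9  50. ] yawY 125.12 tilt z [-0.0672 -0.0089 -0.9977] w 47.9 F [-4.2 -5.9 13.1] M [-0.75  0.15 -0.14] q [ 0.323  0.508  2.133  0.024  0.568 -1.883]
need travel(units) [-0.051 -0.001 -0.003] maxrows 0.05
```

```bash
for i in 1 2; do python3 -m crank '[{"travel":[-0.06,0,0.12],"turn":0}]'>/dev/null; python3 go.py 394.8 149.3 50|head -1|cut -c1-140; done; python3 -m crank '[{"travel":[-0.08,0,0.1],"turn":0}]'>/dev/null; python3 go.py 394.8 149.3 50; python3 look.py c6 290 290 400 225 45
```

```text
t 27.90 p [392.6 148.4  43.5] yawY 125.11 tilt z [-0.071  -0.0106 -0.9974] w 47.8 F [-6.2 -8.3 12.4] M [-1.15  0.49 -0.17] q [ 0.324  0.523 
t 28.00 p [392.9 149.   37. ] yawY 125.09 tilt z [-0.0743 -0.0123 -0.9972] w 47.9 F [-4.7 -8.6 12.2] M [-1.21  0.16 -0.21] q [ 0.326  0.539 
t 28.10 p [393.5 149.9  31.4] yawY 125.06 tilt z [-0.0786 -0.0143 -0.9968] w 47.7 F [-6.2 -9.9 12. ] M [-1.32  0.37 -0.21] q [ 0.328  0.554  2.123  0.023  0.544 -1.876]
need travel(units) [ 0.014 -0.012 -0.374] maxrows 0.37
```

View pics/c6.png

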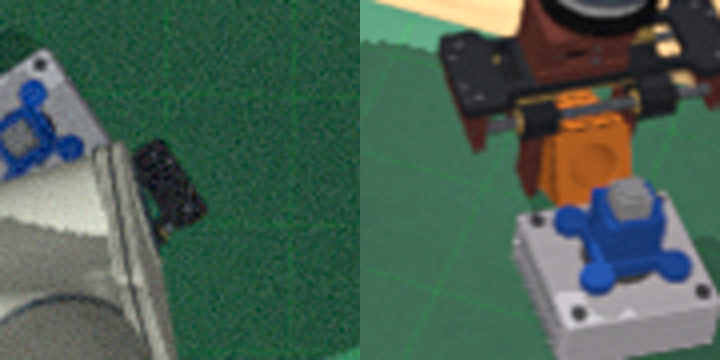

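```bash
python3 -m crank '[{"travel":[-0.05,0,-0.1],"turn":0}]'>/dev/null; python3 go.py 394.8 149.3 50|head -1|cut -c1-140;  for i in 1 2 3; do python3 -m crank '[{"travel":[-0.08,0,0],"turn":0}]'>/dev/null; python3 go.py 394.8 149.3 50|head -1|cut -c1-140; done
```

```text
t 28.30 p [394.9 151.1  35. ] yawY 125.05 tilt z [-0.0812 -0.015  -0.9966] w 48.0 F [-0.1  0.2 -1. ] M [ 0.04 -0.06  0.02] q [ 0.329  0.548 
t 28.40 p [398.6 153.5  34.8] yawY 125.03 tilt z [-0.0807 -0.0148 -0.9966] w 47.8 F [ 0.4  0.1 -1.7] M [ 0.06 -0.04  0.02] q [ 0.331  0.551 
t 28.50 p [399.8 154.8  34.4] yawY 125.03 tilt z [-0.0858 -0.0171 -0.9962] w 47.9 F [-11.4 -15.2  15.5] M [-2.23  1.26 -0.24] q [ 0.334  0.5
t 28.60 p [400.  155.4  34.1] yawY 125.02 tilt z [-0.0925 -0.0204 -0.9955] w 48.4 F [ -9.  -14.   15.8] M [-2.07  0.96 -0.26] q [ 0.335  0.5
```

```bash
for i in 1 2 3; do python3 -m crank '[{"travel":[-0.18,0,0],"turn":0}]'>/dev/null; python3 go.py 394.8 149.3 50|head -1|cut -c1-140; done; python3 look.py c7 290 290 400 215 45
```

```text
t 28.70 p [402.2 158.   33.2] yawY 125.00 tilt z [-0.1034 -0.0252 -0.9943] w 47.9 F [-15.  -14.7  17.6] M [-2.22  1.97 -0.17] q [ 0.34   0.5
t 28.80 p [404.1 160.4  32.1] yawY 124.98 tilt z [-0.1149 -0.0305 -0.9929] w 47.7 F [-12.6 -17.1  17.4] M [-2.56  1.72 -0.17] q [ 0.344  0.5
t 28.90 p [405.9 162.6  31.1] yawY 124.97 tilt z [-0.1268 -0.0363 -0.9913] w 47.8 F [-13.8 -17.9  19.2] M [-2.8   1.79 -0.13] q [ 0.348  0.5
```

View pics/c7.png

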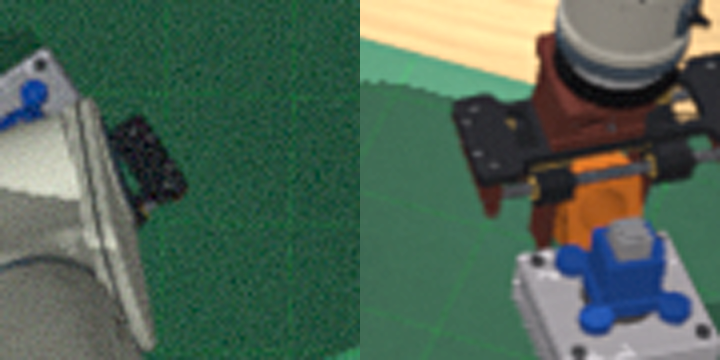

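```bash
for i in 1 2; do python3 -m crank '[{"travel":[-0.18,0,-0.03],"turn":0}]'>/dev/null; python3 go.py 394.8 149.3 50|head -1|cut -c1-140; done; python3 -m crank '[{"travel":[0.05,0,0],"turn":0},{"travel":[0,0,0],"turn":0},{"travel":[0,0,0],"turn":0},{"travel":[0,0,0],"turn":0}]' 0.5; python3 go.py;python3 look.py c8 290 290 400 215 45
```

```text
t 29.10 p [407.1 164.9  31.2] yawY 124.95 tilt z [-0.14   -0.0421 -0.9893] w 48.0 F [-17.  -18.6  20.2] M [-2.84  2.34 -0.08] q [ 0.352  0.5
t 29.20 p [407.8 166.3  31.5] yawY 124.94 tilt z [-0.1545 -0.0493 -0.9868] w 48.1 F [-15.2 -22.1  22.8] M [-3.42  2.2  -0.02] q [ 0.355  0.5
t: 29.6
ee_pos: [407.1, 165.7, 31.8]
orientation: [0.901, -2.842, 0.0]
ft_force: [0.2, -0.0, 0.6]
width: 65.5
t 29.60 p [407.1 165.7  31.8] yawY 124.96 tilt z [-0.1524 -0.0486 -0.9871] w 65.5 F [ 0.2 -0.   0.6] M [ 0.07 -0.07  0.01] q [ 0.354  0.59   2.033  0.012  0.679 -1.84 ]
```

View pics/c8.png

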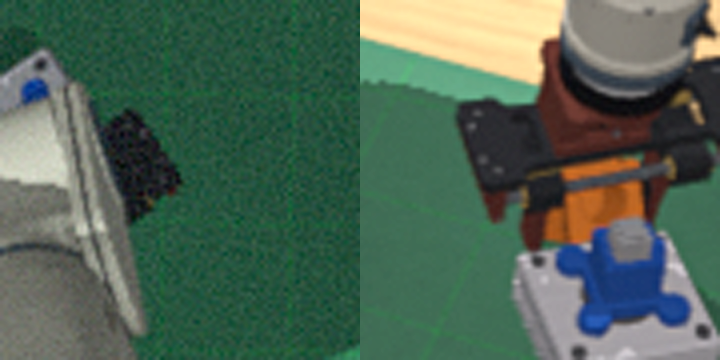

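```bash
python3 go.py 407.1 165.7 190; python3 -m crank '[{"travel":[0.05,0,-0.3],"turn":0},{"travel":[0.09,0,-0.6],"turn":0},{"travel":[0.12,0,-0.8],"turn":0},{"travel":[0.12,0,-0.8],"turn":0},{"travel":[0.09,0,-0.6],"turn":0},{"travel":[0,0,-0.2],"turn":0},{"travel":[0,0,0],"turn":0}]' 1; python3 go.py;python3 look.py c9 290 290 400 215 45
```

```text
t 29.70 p [407.1 165.6  31.9] yawY 124.96 tilt z [-0.1526 -0.0487 -0.9871] w 65.8 F [ 0.2 -0.5  0.3] M [0.06 0.01 0.02] q [ 0.354  0.59   2.034  0.012  0.679 -1.84 ]
need travel(units) [ 0.482  0.153 -3.122] maxrows 3.12
t: 30.4
ee_pos: [414.6, 161.0, 203.6]
orientation: [0.902, -2.842, 0.0]
ft_force: [-0.1, -0.4, 0.0]
width: 87.7
t 30.40 p [414.6 161.  203.6] yawY 125.02 tilt z [-0.1518 -0.0483 -0.9872] w 87.7 F [-0.1 -0.4  0. ] M [ 0.12 -0.07  0.  ] q [ 0.34   0.284  1.953  0.006  1.065 -1.848]
```

View pics/c9.png

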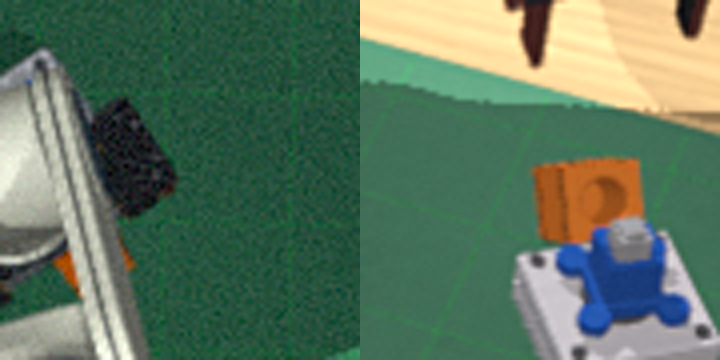

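```bash
python3 - <<'E'
from h import *
s=cv2.imread('pics/c9_scene.png')
b=cv2.resize(s[200:245,390:440],None,fx=13,fy=13,interpolation=cv2.INTER_CUBIC)
cv2.imwrite('pics/c9z.png',np.clip(b*1.5,0,255).astype('uint8'))
E
python3 go.py|cut -c1-90
```

```text
t 30.50 p [413.4 160.6 201.9] yawY 125.01 tilt z [-0.1551 -0.0495 -0.9867] w 87.9 F [ 1.2
```

View pics/c9z.png

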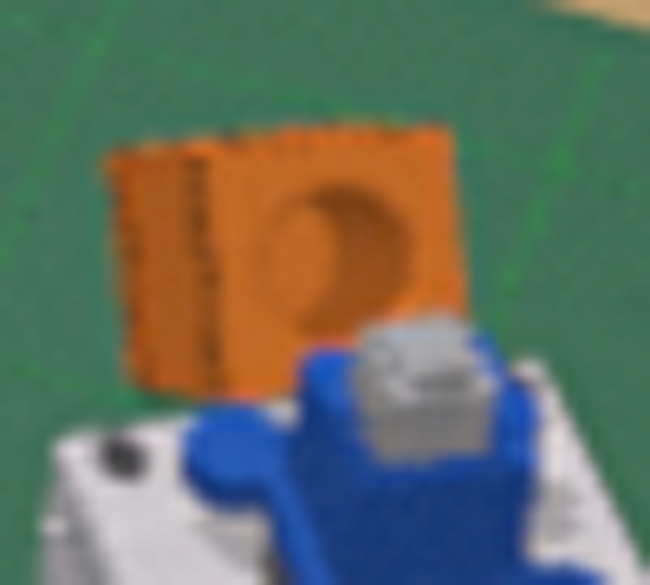

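Run:
```python
from h import *
from scipy.optimize import least_squares
px=lambda x,y:np.array([390+x/13,200+y/13])
obs=[px(215,145),px(452,125),px(222,400),px(105,155),px(130,385)]
wc=np.array([431.6+.7,175.2+.3]);  # near wall centre (scene-biased)
for yaw in (35.2,38):
  y=np.radians(yaw)
  d=np.array([np.cos(y),np.sin(y)]);l=np.array([-d[1],d[0]])
  def pts(p):
    o,lat,z,th=p
    m=np.r_[wc-o*d+lat*l,z]; ax=np.r_[np.cos(th)*d,np.sin(th)]; up=np.r_[-np.sin(th)*d,np.cos(th)]; L=np.r_[l,0]
    # scene: camera looks toward robot: image right = +l? 
    return [m+24*up-24*L,m+24*up+24*L,m-24*up-24*L,m+24*up-24*L-76*ax,m-24*up-24*L-76*ax],m,ax
  for th0 in(.3,.7,1.1):
    r=least_squares(lambda p:(proj('scene',pts(p)[0])-obs).ravel(),[5,0,60,th0])
    P,m,ax=pts(r.x); print(yaw,r.x.round(2),np.degrees(r.x[3]).round(1),'cost',r.cost.round(2),'m',m.round(1),'closed corners z',P[4].round(0),P[3].round(0), 'mouth',P[0].round(0),P[2].round(0))
```

```text
35.2 [11.45 13.44 59.74  0.75] 43.1 cost 2.34 m [415.2 179.9  59.7] closed corners z [397. 138. -10.] [370. 119.  25.] mouth [416. 151.  77.] [442. 170.  42.]
35.2 [11.46 13.44 59.74  0.75] 43.1 cost 2.34 m [415.2 179.9  59.7] closed corners z [397. 138. -10.] [370. 119.  25.] mouth [416. 151.  77.] [442. 170.  42.]
35.2 [11.46 13.44 59.74  0.75] 43.1 cost 2.34 m [415.2 179.9  59.7] closed corners z [397. 138. -10.] [370. 119.  25.] mouth [416. 151.  77.] [442. 170.  42.]
38 [27.64 23.89 41.55  0.74] 42.5 cost 5.25 m [395.8 177.3  41.5] closed corners z [379. 134. -27.] [354. 114.   8.] mouth [398. 148.  59.] [423. 168.  24.]
38 [27.65 23.89 41.55  0.74] 42.5 cost 5.25 m [395.8 177.3  41.5] closed corners z [379. 134. -27.] [354. 114.   8.] mouth [398. 148.  59.] [423. 168.  24.]
38 [27.65 23.89 41.55  0.74] 42.5 cost 5.25 m [395.8 177.3  41.5] closed corners z [379. 134. -27.] [354. 114.   8.] mouth [398. 148.  59.] [423. 168.  24.]
```

```bash
python3 - <<'E'
from h import *
for th in(40,43,46):
  t=np.radians(th); z=76*np.sin(t)+24*np.cos(t); m=plane('scene',[[416,220.15]],z)[0]
  d=np.array([.817,.576]);l=np.array([-.576,.817]); r=m[:2]-np.array([432,175.5]); 
  print(th,m.round(1),'o',-(r@d).round(1),'lat',(r@l).round(1),'u/face at wall z', )
  p=m-15*np.r_[np.cos(t)*d,np.sin(t)]; print('  pivot15',p.round(1))
E
python3 go.py 404 163 120 125.2
```

```text
40 [424.3 180.1  67.2] o 3.6 lat 8.2 u/face at wall z
  pivot15 [414.9 173.5  57.6]
43 [426.5 180.5  69.4] o 1.6 lat 7.2 u/face at wall z
  pivot15 [417.6 174.2  59.2]
46 [428.5 180.8  71.3] o -0.2 lat 6.3 u/face at wall z
  pivot15 [420.  174.8  60.6]
t 30.50 p [413.4 160.6 201.9] yawY 125.01 tilt z [-0.1551 -0.0495 -0.9867] w 87.9 F [ 1.2 -0.5 -0.3] M [ 0.08 -0.05  0.04] q [ 0.34   0.286  1.955  0.006  1.064 -1.848]
need travel(units) [-0.131  0.066  1.643] maxrows 1.64
need turn(units, rad/0.1): -0.03 dyaw 0.1928033712879369
```

```bash
python3 go.py 416.5 173.5 62 125.2;  python3 go.py 416.5 173.5 100|tail -1
```

```text
t 30.50 p [413.4 160.6 201.9] yawY 125.01 tilt z [-0.1551 -0.0495 -0.9867] w 87.9 F [ 1.2 -0.5 -0.3] M [ 0.08 -0.05  0.04] q [ 0.34   0.286  1.955  0.006  1.064 -1.848]
need travel(units) [-0.632  0.037  2.739] maxrows 2.74
need turn(units, rad/0.1): -0.03 dyaw 0.1928033712879369
need travel(units) [-0.514  0.075  1.989] maxrows 1.99
```

```bash
python3 -m crank '[{"travel":[-0.1,0.02,0.3],"turn":0},{"travel":[-0.15,0.02,0.6],"turn":0},{"travel":[-0.15,0.02,0.6],"turn":0},{"travel":[-0.12,0.02,0.4],"turn":0},{"travel":[0,0,0],"turn":0}]'; python3 go.py 416.5 173.5 62 125.2
```

```text
t: 31.0
ee_pos: [412.8, 173.0, 93.9]
orientation: [0.898, -2.828, 0.001]
ft_force: [-0.7, -0.5, 0.1]
width: 88.0
t 31.00 p [412.8 173.   93.9] yawY 124.98 tilt z [-0.1653 -0.0534 -0.9848] w 88.0 F [-0.7 -0.5  0.1] M [ 0.04 -0.06 -0.  ] q [ 0.364  0.481  1.997  0.012  0.838 -1.83 ]
need travel(units) [-0.17  -0.068  0.616] maxrows 0.62
need turn(units, rad/0.1): -0.04 dyaw 0.21943455049279237
```

```bash
python3 -m crank '[{"travel":[-0.12,-0.06,0.2],"turn":0},{"travel":[-0.06,0,0.25],"turn":0},{"travel":[0,0,0.12],"turn":0},{"travel":[0,0,0],"turn":0}]'; python3 go.py 416.5 173.5 62 125.2;  python3 look.py d1 290 290 410 215 30
```

```text
t: 31.4
ee_pos: [414.3, 173.2, 60.7]
orientation: [0.896, -2.821, 0.002]
ft_force: [0.2, -0.7, -0.8]
width: 88.0
t 31.40 p [414.3 173.2  60.7] yawY 124.98 tilt z [-0.1721 -0.0561 -0.9835] w 88.0 F [ 0.2 -0.7 -0.8] M [ 0.12 -0.04 -0.01] q [ 0.364  0.548  1.997  0.013  0.779 -1.832]
need travel(units) [-0.034 -0.02  -0.034] maxrows 0.03
need turn(units, rad/0.1): -0.04 dyaw 0.2203458613884095
```

View pics/d1.png

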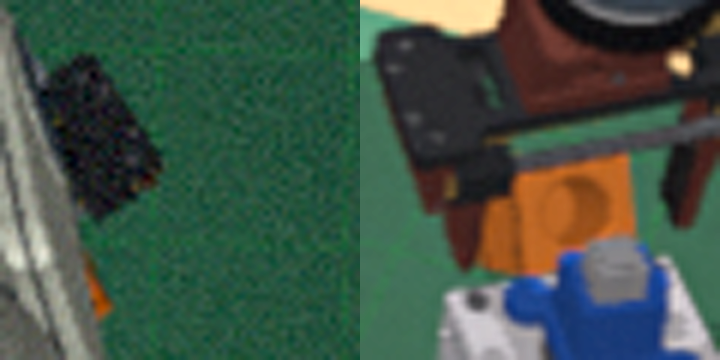

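```bash
python3 -m crank '[{"travel":[0,-0.1,0],"turn":0},{"travel":[0,0,0],"turn":0},{"travel":[0,0,0],"turn":0},{"travel":[0,0,0],"turn":0},{"travel":[0,0,0],"turn":0},{"travel":[0,0,0],"turn":0}]' -1; python3 -m crank '[{"travel":[0.05,0,-0.2],"turn":0},{"travel":[0.1,0,-0.5],"turn":0},{"travel":[0.1,0,-0.7],"turn":0},{"travel":[0.1,0,-0.7],"turn":0},{"travel":[0.1,0,-0.5],"turn":0},{"travel":[0,0,-0.2],"turn":0},{"travel":[0,0,0],"turn":0}]'; python3 go.py 560 260 190 125.2;  python3 look.py d2 290 290 410 195 45
```

```text
t: 32.1
ee_pos: [419.4, 169.4, 63.4]
orientation: [0.897, -2.826, 0.001]
ft_force: [-0.2, 0.4, -1.3]
width: 48.0
t: 32.8
ee_pos: [423.2, 163.3, 211.9]
orientation: [0.897, -2.824, 0.002]
ft_force: [0.0, 0.1, -1.9]
width: 48.6
t 32.80 p [423.2 163.3 211.9] yawY 125.00 tilt z [-0.1691 -0.0552 -0.9841] w 48.6 F [ 0.   0.1 -1.9] M [ 0.16 -0.12 -0.  ] q [ 0.339  0.293  1.917  0.005  1.11  -1.849]
need travel(units) [-3.376 -0.007 -0.137] maxrows 3.38
need turn(units, rad/0.1): -0.04 dyaw 0.2012194231992197
```

View pics/d2.png

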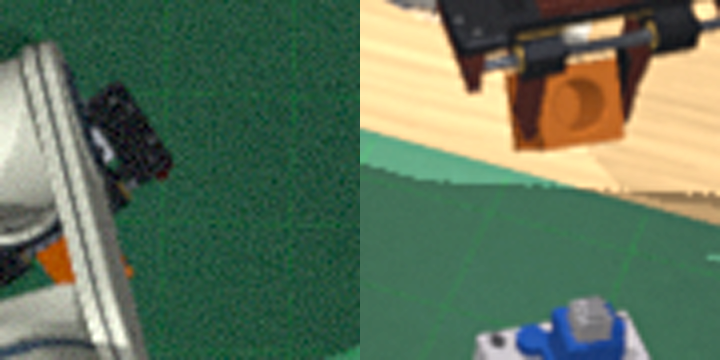

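```bash
python3 go.py 580 278 210 125.2
```

```text
t 32.90 p [422.1 162.9 210.2] yawY 125.00 tilt z [-0.1723 -0.0563 -0.9834] w 48.3 F [ 0.1 -0.1 -1.9] M [ 0.09 -0.16 -0.02] q [ 0.339  0.296  1.919  0.005  1.109 -1.849]
need travel(units) [-3.848  0.074 -0.669] maxrows 3.85
need turn(units, rad/0.1): -0.04 dyaw 0.20468661432651913
```

```bash
python3 -m crank '[{"travel":[-0.4,0.01,-0.07],"turn":0},{"travel":[-0.7,0.02,-0.12],"turn":0},{"travel":[-0.8,0.02,-0.14],"turn":0},{"travel":[-0.8,0.02,-0.14],"turn":0},{"travel":[-0.7,0.01,-0.12],"turn":0},{"travel":[-0.4,0,-0.06],"turn":0},{"travel":[0,0,0],"turn":0}]'; python3 go.py 577 277 110 125.2
```

```text
t: 33.6
ee_pos: [575.3, 278.2, 192.4]
orientation: [0.888, -2.798, 0.005]
ft_force: [-0.4, 0.3, -1.2]
width: 48.4
t 33.60 p [575.3 278.2 192.4] yawY 124.90 tilt z [-0.194  -0.0654 -0.9788] w 48.4 F [-0.4  0.3 -1.2] M [ 0.1  -0.13 -0.02] q [ 0.423  0.587  1.49   0.021  1.271 -1.771]
need travel(units) [-0.336 -0.135  1.608] maxrows 1.61
need turn(units, rad/0.1): -0.05 dyaw 0.29696163382445206
```

```bash
python3 -m crank '[{"travel":[-0.07,-0.03,0.3],"turn":0},{"travel":[-0.1,-0.03,0.5],"turn":0},{"travel":[-0.1,-0.03,0.5],"turn":0},{"travel":[-0.06,-0.03,0.3],"turn":0},{"travel":[0,0,0.1],"turn":0},{"travel":[0,0,0],"turn":0}]'; python3 go.py 577 277 66 125.2; python3 look.py d3 230 240 425 235 45
```

```text
t: 34.2
ee_pos: [567.0, 272.1, 93.2]
orientation: [0.883, -2.784, 0.008]
ft_force: [0.5, 0.3, -1.1]
width: 48.0
t 34.20 p [567.  272.1  93.2] yawY 124.83 tilt z [-0.2075 -0.0718 -0.9756] w 48.0 F [ 0.5  0.3 -1.1] M [ 0.16 -0.15 -0.01] q [ 0.42   0.701  1.547  0.021  1.115 -1.777]
need travel(units) [-0.329 -0.068  0.483] maxrows 0.48
need turn(units, rad/0.1): -0.06 dyaw 0.3704237240181101
```

View pics/d3.png

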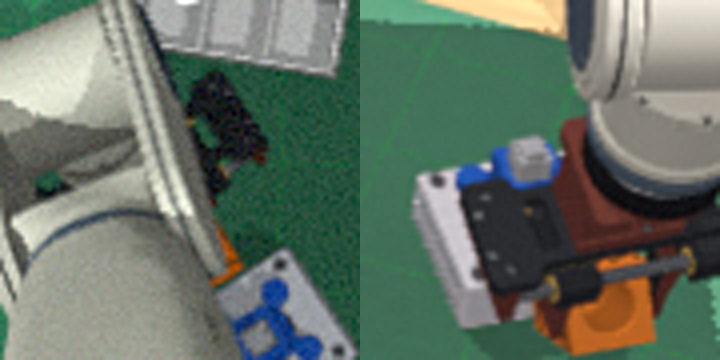

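```bash
python3 -m crank '[{"travel":[-0.3,-0.02,0.1],"turn":-0.06},{"travel":[-0.06,-0.02,0.2],"turn":0},{"travel":[-0.02,0,0.13],"turn":0},{"travel":[0,0,0],"turn":0}]'; python3 go.py 577 277 66 125.2; python3 look.py d4 230 240 425 245 45
```

```text
t: 34.7
ee_pos: [582.0, 281.2, 72.5]
orientation: [0.894, -2.789, 0.006]
ft_force: [-0.3, 0.3, -1.6]
width: 48.2
t 34.70 p [582.  281.2  72.5] yawY 125.19 tilt z [-0.1994 -0.0681 -0.9775] w 48.2 F [-0.3  0.3 -1.6] M [ 0.1  -0.15 -0.02] q [ 0.423  0.745  1.513  0.022  1.095 -1.781]
need travel(units) [ 0.101 -0.019  0.153] maxrows 0.15
need turn(units, rad/0.1): -0.00 dyaw 0.0066038528427867504
```

View pics/d4.png

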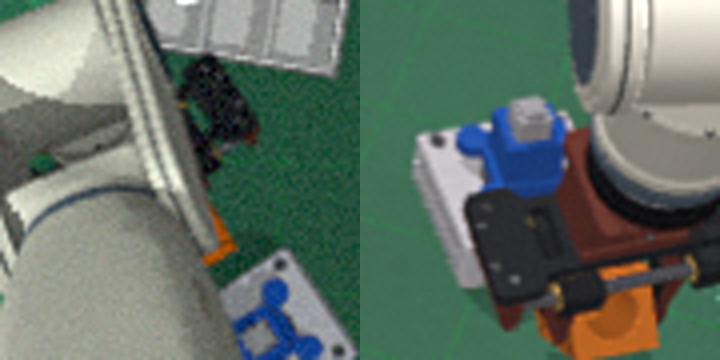

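```bash
python3 -m crank '[{"travel":[0.04,-0.01,0.13],"turn":0},{"travel":[0.1,0,0.02],"turn":0}]'; python3 go.py 577 277 66|cut -c1-130; for i in 1 2; do python3 -m crank '[{"travel":[0.2,0,0.03],"turn":0}]'>/dev/null; python3 go.py|cut -c1-130;done
```

```text
t: 35.0
ee_pos: [575.6, 276.3, 67.5]
orientation: [0.895, -2.791, 0.006]
ft_force: [0.4, 0.5, -1.3]
width: 48.6
t 35.00 p [575.6 276.3  67.5] yawY 125.20 tilt z [-0.1976 -0.0673 -0.978 ] w 48.6 F [ 0.4  0.5 -1.3] M [ 0.11 -0.11 -0.01] q [ 0.4
need travel(units) [-0.037 -0.008  0.023] maxrows 0.04
t 35.10 p [567.1 270.3  68.1] yawY 125.21 tilt z [-0.1971 -0.0671 -0.9781] w 48.1 F [-0.8 -1.  -0.7] M [ 0.1  -0.09 -0.02] q [ 0.4
t 35.20 p [561.9 266.9  70. ] yawY 125.16 tilt z [-0.1883 -0.0605 -0.9802] w 47.9 F [14.6 17.2  6.1] M [ 2.94 -2.22 -0.42] q [ 0.4
```

```bash
for i in 1 2 3; do python3 -m crank '[{"travel":[0.22,0,0.1],"turn":0}]'>/dev/null; python3 go.py|cut -c1-130;done;  python3 look.py d5 230 240 425 245 45
```

```text
t 35.30 p [560.  266.   71.4] yawY 125.11 tilt z [-0.1689 -0.0474 -0.9845] w 47.9 F [22.  26.5 17.5] M [ 4.   -3.19 -0.55] q [ 0.4
t 35.40 p [559.3 265.6  73.2] yawY 125.10 tilt z [-0.1468 -0.034  -0.9886] w 47.5 F [17.6 19.7  8.1] M [ 3.4  -3.08 -0.32] q [ 0.4
t 35.50 p [558.5 264.9  74.7] yawY 125.10 tilt z [-0.1248 -0.0211 -0.992 ] w 47.7 F [16.  14.9 11.4] M [ 2.47 -2.57 -0.09] q [ 0.4
```

View pics/d5.png

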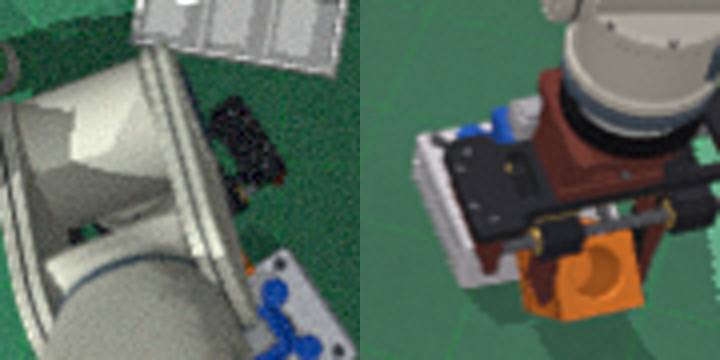

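```bash
python3 -m crank '[{"travel":[-0.05,0,0.15],"turn":0}]'>/dev/null; python3 go.py|cut -c1-130; python3 -m crank '[{"travel":[0.1,0,0.15],"turn":0}]'>/dev/null; python3 go.py|cut -c1-130;for i in 1 2; do python3 -m crank '[{"travel":[0.25,0,0.12],"turn":0}]'>/dev/null; python3 go.py|cut -c1-130;done;  python3 look.py d6 230 240 425 245 45
```

```text
t 35.70 p [562.5 267.5  71. ] yawY 125.16 tilt z [-0.1163 -0.0178 -0.9931] w 48.0 F [ 0.4 -0.2 -2. ] M [ 0.09 -0.05  0.03] q [ 0.4
t 35.80 p [561.2 266.5  66.2] yawY 125.17 tilt z [-0.1069 -0.013  -0.9942] w 47.9 F [11.3  8.4  5.2] M [ 1.39 -1.64 -0.11] q [ 0.4
t 35.90 p [560.5 265.3  66.2] yawY 125.10 tilt z [-8.340e-02  6.000e-04 -9.965e-01] w 48.1 F [26.6 28.4 20.9] M [ 4.99 -4.01 -0.7 
t 36.00 p [560.  264.4  66.7] yawY 125.01 tilt z [-0.059   0.0147 -0.9982] w 47.6 F [17.7 19.3 14.7] M [ 3.53 -2.63 -0.5 ] q [ 0.4
```

View pics/d6.png

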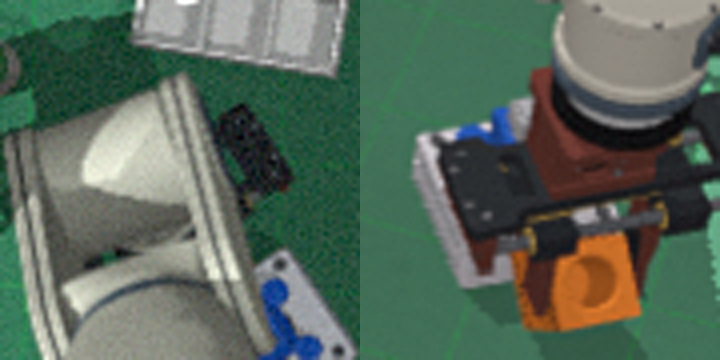

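```bash
for i in 1 2 3 4; do python3 -m crank '[{"travel":[0.3,0,0.1],"turn":0}]'>/dev/null; python3 go.py|cut -c1-130;done;  python3 look.py d7 230 240 425 245 45
```

```text
t 36.20 p [557.8 262.   68.1] yawY 124.96 tilt z [-0.0345  0.0278 -0.999 ] w 47.6 F [17.1 18.5 10.6] M [ 3.53 -2.87 -0.34] q [ 0.4
t 36.30 p [555.1 259.2  68.7] yawY 124.91 tilt z [-0.0109  0.0402 -0.9991] w 47.9 F [16.2 15.2  8.9] M [ 2.98 -2.7  -0.23] q [ 0.3
t 36.40 p [551.4 255.6  68.6] yawY 124.87 tilt z [ 0.0104  0.0507 -0.9987] w 47.7 F [13.6 13.6  8.4] M [ 2.5  -2.51 -0.1 ] q [ 0.3
t 36.50 p [546.3 250.9  67.3] yawY 124.86 tilt z [ 0.0286  0.0592 -0.9978] w 48.0 F [11.6 10.   8.1] M [ 2.1  -2.16 -0.03] q [ 0.3
```

View pics/d7.png

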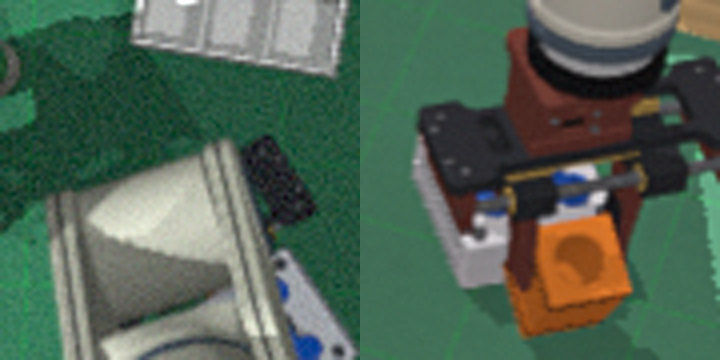

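```bash
for i in 1 2 3; do python3 -m crank '[{"travel":[0.22,0,0],"turn":0}]'>/dev/null; python3 go.py|cut -c1-130;done;  python3 look.py d8 230 240 415 235 45
```

```text
t 36.70 p [539.8 245.7  68.6] yawY 124.82 tilt z [ 0.0358  0.0626 -0.9974] w 48.0 F [ 6.  10.5  2.4] M [ 2.15 -1.21 -0.02] q [ 0.3
t 36.80 p [534.1 241.5  70.1] yawY 124.78 tilt z [ 0.0454  0.0675 -0.9967] w 47.8 F [6.5 9.7 3. ] M [ 1.99 -1.26  0.05] q [ 0.381 
t 36.90 p [528.  237.   71.2] yawY 124.75 tilt z [ 0.054   0.0718 -0.996 ] w 47.9 F [5.4 8.4 1.8] M [ 1.85 -1.17  0.11] q [ 0.378
```

View pics/d8.png

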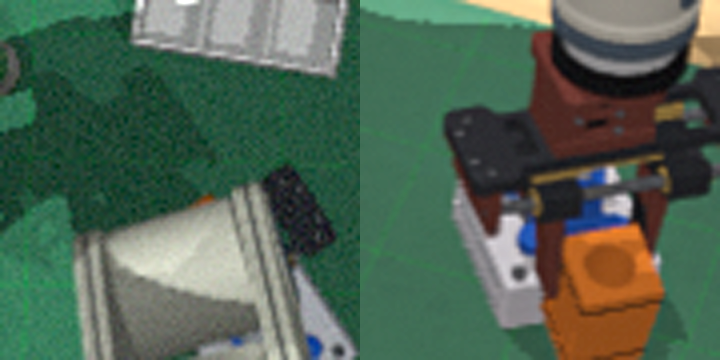

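Run:
```python
from h import *
s=cv2.imread('pics/d8_scene.png')
b=cv2.resize(s[220:300,385:465],None,fx=7,fy=7,interpolation=cv2.INTER_CUBIC)
cv2.imwrite('pics/d8z.png',np.clip(b*1.5,0,255).astype('uint8'))
for x,y in((528,237),(540,245)):
  a=proj('scene',[[x,y,86],[x,y,10]]);print(a.round(1),((a-[385,220])*7).round(0).tolist())
```

```text
[[428.2 249.8]
 [423.7 270.5]] [[302.0, 208.0], [271.0, 354.0]]
[[430.2 254.3]
 [425.6 275. ]] [[316.0, 240.0], [284.0, 385.0]]
```

View pics/d8z.png

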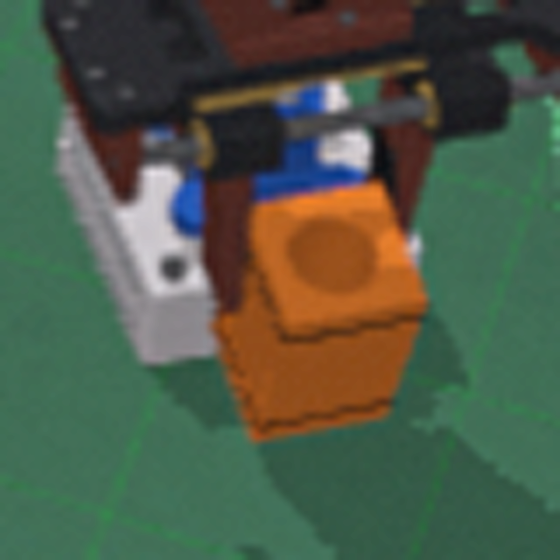

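```bash
python3 -m crank '[{"travel":[0,0,-0.15],"turn":0}]'>/dev/null; python3 go.py|cut -c1-130; for i in 1 2 3; do python3 -m crank '[{"travel":[0.15,0,0],"turn":0}]'>/dev/null; python3 go.py|cut -c1-130;done;  python3 look.py d9 230 240 415 235 45;python3 - <<'E'
from h import *
s=cv2.imread('pics/d9_scene.png')
b=cv2.resize(s[215:285,380:450],None,fx=8,fy=8,interpolation=cv2.INTER_CUBIC)
cv2.imwrite('pics/d9z.png',np.clip(b*1.5,0,255).astype('uint8'))
E
```

```text
t 37.10 p [526.7 235.7  78.4] yawY 124.75 tilt z [ 0.0544  0.0715 -0.996 ] w 48.0 F [ 3.2  3.7 -4.3] M [ 0.51 -0.63  0.03] q [ 0.3
t 37.20 p [523.4 232.7  79.6] yawY 124.73 tilt z [ 0.062   0.0748 -0.9953] w 47.7 F [7.3 6.4 3.6] M [ 1.45 -1.49  0.08] q [ 0.374 
t 37.30 p [518.8 229.4  79.9] yawY 124.71 tilt z [ 0.0675  0.0776 -0.9947] w 47.6 F [ 4.7  8.8 -3.1] M [ 1.64 -0.77  0.11] q [ 0.3
t 37.40 p [514.2 226.2  80.1] yawY 124.68 tilt z [ 0.073   0.0804 -0.9941] w 47.7 F [ 5.3  9.1 -4. ] M [ 1.79 -1.08  0.12] q [ 0.3
```

View pics/d9z.png

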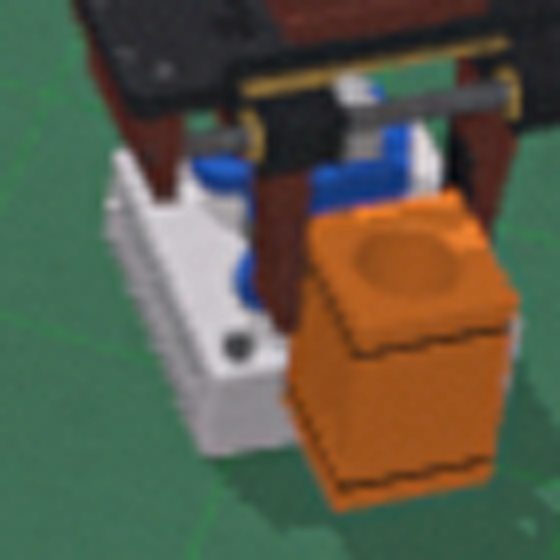

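```bash
python3 -m crank '[{"travel":[-0.15,0,0],"turn":0},{"travel":[-0.2,0,0.05],"turn":0},{"travel":[0,0,0.1],"turn":0}]'>/dev/null; python3 go.py|cut -c1-130; python3 look.py e1 230 240 415 235 45;python3 - <<'E'
from h import *
s=cv2.imread('pics/e1_scene.png')
b=cv2.resize(s[215:295,380:460],None,fx=7,fy=7,interpolation=cv2.INTER_CUBIC)
cv2.imwrite('pics/e1z.png',np.clip(b*1.5,0,255).astype('uint8'))
E
```

```text
t 37.80 p [526.3 235.2  73.8] yawY 124.66 tilt z [ 0.0684  0.078  -0.9946] w 47.7 F [-0.2 -0.7 -1.6] M [0.   0.1  0.04] q [ 0.375
```

View pics/e1z.png

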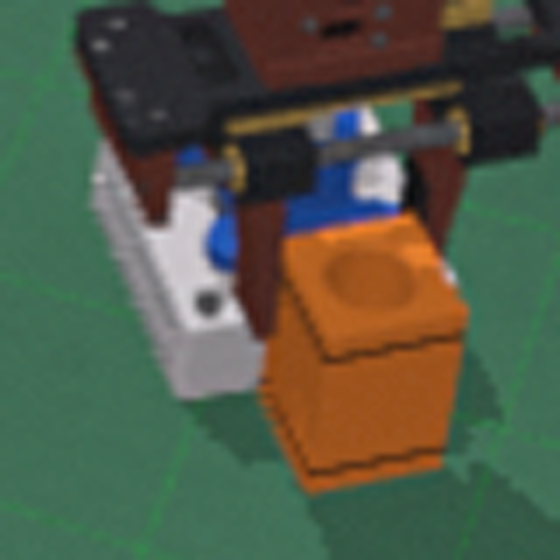

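```bash
python3 -m crank '[{"travel":[-0.1,0,0.06],"turn":0}]'>/dev/null; python3 go.py|cut -c1-130; for i in 1 2 3; do python3 -m crank '[{"travel":[0,0,0.08],"turn":0}]'>/dev/null; python3 go.py|cut -c1-130; done
```

```text
t 38.00 p [527.7 236.9  69.3] yawY 124.64 tilt z [ 0.0631  0.076  -0.9951] w 47.7 F [-0.1 -0.3 -1.5] M [-0.02  0.09  0.02] q [ 0.3
t 38.10 p [528.4 237.4  65. ] yawY 124.64 tilt z [ 0.0633  0.076  -0.9951] w 48.0 F [ 0.1  0.3 -1.8] M [-0.04  0.15  0.03] q [ 0.3
t 38.20 p [528.4 237.6  60.5] yawY 124.65 tilt z [ 0.0627  0.0757 -0.9952] w 47.7 F [-0.6  0.7 -2.5] M [-0.02  0.04 -0.02] q [ 0.3
t 38.30 p [528.5 237.9  55.9] yawY 124.65 tilt z [ 0.0623  0.0756 -0.9952] w 48.0 F [ 0.8  0.1 -0.9] M [-0.04  0.1   0.  ] q [ 0.3
```

```bash
for i in 1 2; do python3 -m crank '[{"travel":[-0.02,0,0.1],"turn":0}]'>/dev/null; python3 go.py|cut -c1-130; done;  python3 look.py e2 230 240 415 240 45;python3 - <<'E'
from h import *
s=cv2.imread('pics/e2_scene.png')
b=cv2.resize(s[215:295,380:460],None,fx=7,fy=7,interpolation=cv2.INTER_CUBIC)
cv2.imwrite('pics/e2z.png',np.clip(b*1.5,0,255).astype('uint8'))
E
```

```text
t 38.40 p [530.3 239.4  52.1] yawY 124.63 tilt z [ 0.0637  0.0767 -0.995 ] w 47.6 F [-6.9  0.9 35.5] M [0.29 0.8  0.13] q [ 0.38  
t 38.50 p [532.4 241.2  49.8] yawY 124.67 tilt z [ 0.0659  0.0781 -0.9948] w 48.0 F [-14.   -4.   42.4] M [-0.57  1.06  0.18] q [
```

View pics/e2z.png

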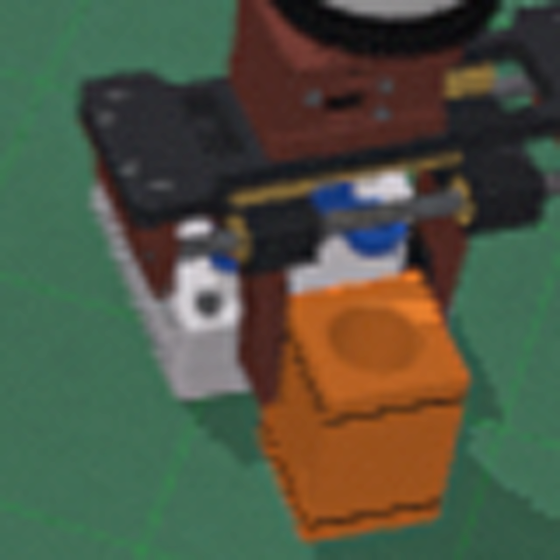

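```bash
python3 -m crank '[{"travel":[0,0,0],"turn":0},{"travel":[0,0,0],"turn":0},{"travel":[0,0,0],"turn":0},{"travel":[0,0,0],"turn":0}]' 0.6; python3 look.py e3 230 240 415 240 45;python3 - <<'E'
from h import *
s=cv2.imread('pics/e3_scene.png')
b=cv2.resize(s[215:295,380:460],None,fx=7,fy=7,interpolation=cv2.INTER_CUBIC)
cv2.imwrite('pics/e3z.png',np.clip(b*1.5,0,255).astype('uint8'))
E
python3 go.py
```

```text
t: 39.0
ee_pos: [533.5, 241.8, 50.4]
orientation: [-0.907, 2.913, 0.084]
ft_force: [0.3, -0.2, -0.0]
width: 69.8
t 39.10 p [533.5 241.7  50.3] yawY 124.68 tilt z [ 0.0689  0.0792 -0.9945] w 70.5 F [ 0.4 -0.5 -0.4] M [ 0.01  0.06 -0.  ] q [ 0.381  0.613  1.874  0.09   0.563 -1.867]
```

View pics/e3z.png

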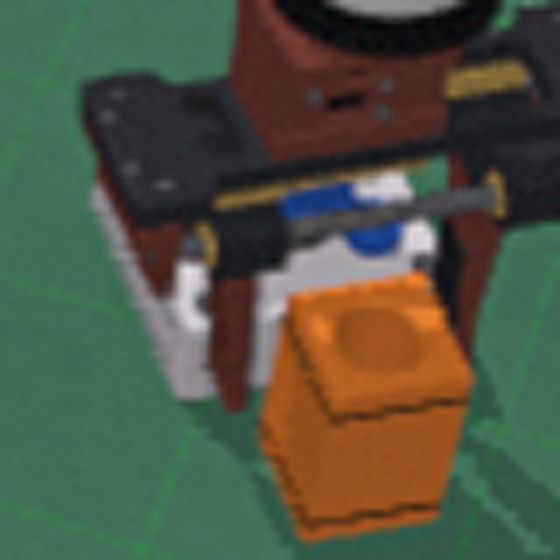

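```bash
python3 - <<'E'
from h import *
m=plane('scene',[[434,263.1]],76)[0];print(m)
c=lambda x,y:[380+x/7,215+y/7]
T=plane('scene',[c(297,290),c(425,275),c(472,382),c(333,415)],76);print(T.round(1),T.mean(0).round(1))
B=plane('scene',[c(302,540),c(438,518)],0);print(B.round(1))
E
python3 go.py 553 252 50
```

```text
[554.11383604 259.45038177  76.        ]
[[544.5 229.   76. ]
 [521.1 267.   76. ]
 [561.3 293.   76. ]
 [592.8 254.6  76. ]] [554.9 260.9  76. ]
[[585.4 252.9   0. ]
 [558.  293.4   0. ]]
t 39.10 p [533.5 241.7  50.3] yawY 124.68 tilt z [ 0.0689  0.0792 -0.9945] w 70.5 F [ 0.4 -0.5 -0.4] M [ 0.01  0.06 -0.  ] q [ 0.381  0.613  1.874  0.09   0.563 -1.867]
need travel(units) [-0.436 -0.053  0.049] maxrows 0.44
```

```bash
python3 go.py 552.8 258.5 48|tail -1; python3 -m crank '[{"travel":[-0.2,0.02,0.02],"turn":0},{"travel":[-0.25,0.03,0.03],"turn":0},{"travel":[-0.05,0,0],"turn":0},{"travel":[0,0,0],"turn":0}]' 1; python3 go.py 552.8 258.5 48
```

```text
need travel(units) [-0.502  0.055  0.099] maxrows 0.5
t: 39.5
ee_pos: [554.8, 259.8, 49.9]
orientation: [-0.907, 2.913, 0.084]
ft_force: [-0.4, 0.4, 0.4]
width: 87.5
t 39.50 p [554.8 259.8  49.9] yawY 124.68 tilt z [ 0.0689  0.0792 -0.9945] w 87.5 F [-0.4  0.4  0.4] M [ 0.08  0.11 -0.02] q [ 0.396  0.639  1.813  0.083  0.597 -1.845]
need travel(units) [0.051 0.001 0.033] maxrows 0.05
```

```bash
python3 -m crank '[{"travel":[0,0,0],"turn":0},{"travel":[0,0,0],"turn":0},{"travel":[0,0,0],"turn":0},{"travel":[0,0,0],"turn":0},{"travel":[0,0,0],"turn":0},{"travel":[0,0,0],"turn":0}]' -1; python3 look.py e4 230 240 425 245 40; python3 go.py
```

```text
t: 40.1
ee_pos: [554.3, 259.3, 49.7]
orientation: [-0.908, 2.914, 0.084]
ft_force: [1.5, -0.1, 0.6]
width: 48.3
t 40.20 p [554.3 259.3  49.7] yawY 124.68 tilt z [ 0.0681  0.0787 -0.9946] w 48.5 F [-0.4 -0.9  0.6] M [-0.19 -0.05  0.  ] q [ 0.396  0.639  1.814  0.083  0.597 -1.845]
```

View pics/e4.png

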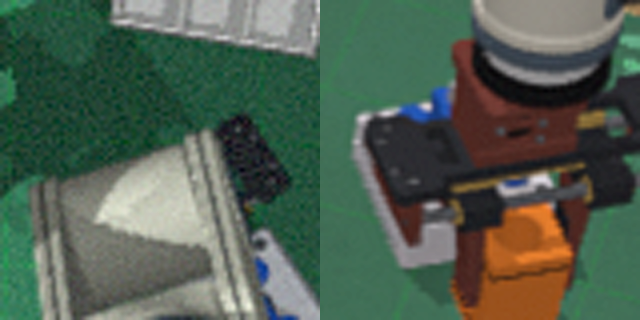

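```bash
python3 -m crank '[{"travel":[-0.05,0,-0.2],"turn":0},{"travel":[-0.06,0,-0.4],"turn":0},{"travel":[-0.08,0,-0.55],"turn":0},{"travel":[-0.08,0,-0.6],"turn":0},{"travel":[-0.08,0,-0.6],"turn":0},{"travel":[-0.08,0,-0.6],"turn":0},{"travel":[-0.06,0,-0.5],"turn":0},{"travel":[-0.05,0,-0.35],"turn":0},{"travel":[0,0,-0.2],"turn":0},{"travel":[0,0,-0.1],"turn":0},{"travel":[0,0,0],"turn":0},{"travel":[0,0,0],"turn":0}]'; python3 go.py; python3 look.py e5 230 240 440 205 40
```

```text
t: 41.4
ee_pos: [559.8, 257.8, 266.9]
orientation: [-0.909, 2.92, 0.084]
ft_force: [0.1, -0.1, -1.8]
width: 48.3
t 41.40 p [559.8 257.8 266.9] yawY 124.65 tilt z [ 0.0621  0.0769 -0.9951] w 48.3 F [ 0.1 -0.1 -1.8] M [ 0.02  0.06 -0.03] q [ 0.39   0.344  1.686  0.056  1.025 -1.811]
```

View pics/e5.png

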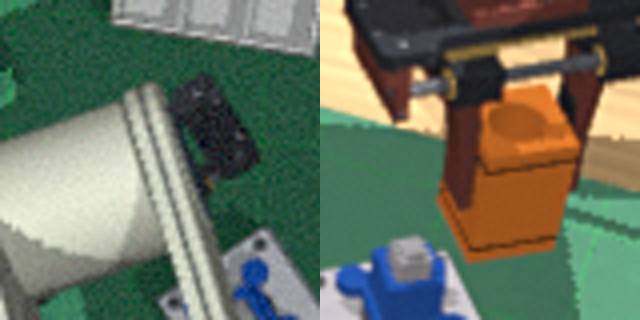

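```bash
python3 - <<'E'
from h import *
s=cv2.imread('pics/e5_scene.png')
b=cv2.resize(s[180:240,420:480],None,fx=10,fy=10,interpolation=cv2.INTER_CUBIC)
d=np.array([.817,.576]);l=np.array([-.576,.817]);c=np.array([561,258.5])
P=[np.r_[c+i*24*d+j*24*l,z] for z in(293,217) for i,j in((1,-1),(1,1),(-1,1),(-1,-1))]
q=((proj('scene',P)-[420,180])*10+5).astype(int)
b=np.clip(b*1.5,0,255).astype('uint8')
for a in q: cv2.circle(b,tuple(map(int,a)),4,(255,255,255),1)
cv2.imwrite('pics/e5z.png',b);print(q.tolist())
E
python3 go.py|cut -c1-120
```

```text
[[226, 259], [451, 224], [361, 69], [142, 102], [167, 522], [381, 488], [297, 333], [88, 366]]
t 41.50 p [559.8 257.8 266.5] yawY 124.65 tilt z [ 0.0616  0.0767 -0.9952] w 48.0 F [ 0.2  1.  -2. ] M [-0.02  0.01 -0.0
```

View pics/e5z.png

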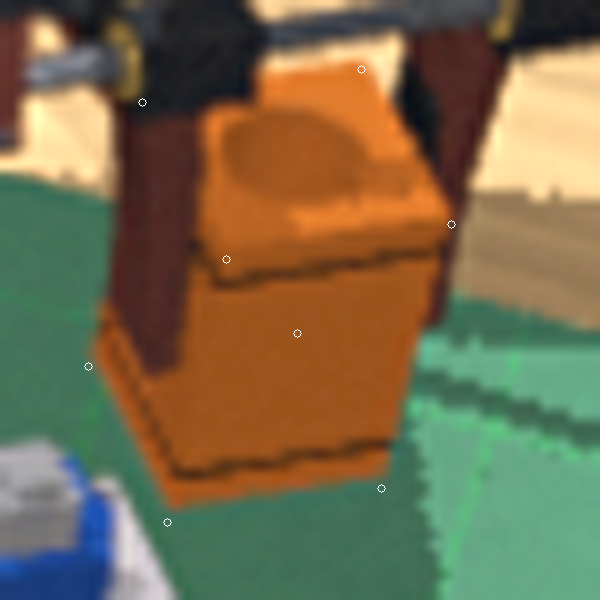

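View pics/e5_scene.png

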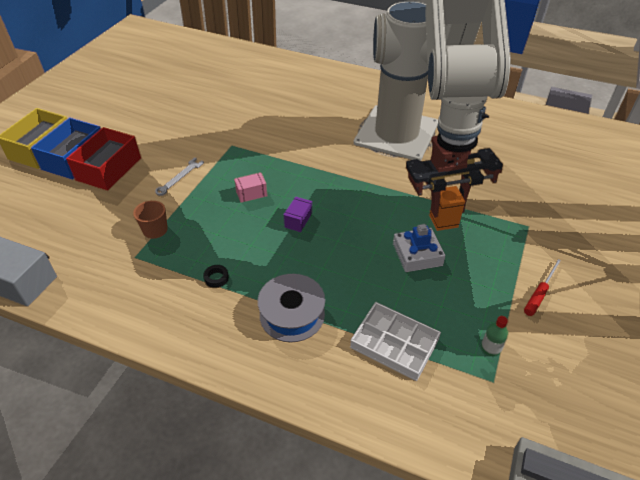

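```bash
python3 -m crank '[{"travel":[0,0,-0.9],"turn":0},{"travel":[0,0,0.9],"turn":0},{"travel":[0,0,0],"turn":0},{"travel":[0,0,0],"turn":0}]'>/dev/null; python3 go.py|cut -c1-200
```

```text
t 41.90 p [559.2 257.5 266.6] yawY 124.65 tilt z [ 0.0576  0.0751 -0.9955] w 47.8 F [-0.2  0.2 -0.7] M [0.1  0.02 0.04] q [ 0.39   0.346  1.684  0.056  1.031 -1.811]
```

```bash
python3 -m crank '[{"travel":[0,0,0],"turn":0},{"travel":[0,0,0],"turn":0},{"travel":[0,0,0],"turn":0}]'; python3 look.py f1 250 270 440 205 40; python3 go.py | head -1
python3 - <<'E'
from workcell import workorder
print(workorder.close_job())
E
```

```text
t: 42.2
ee_pos: [559.6, 257.6, 268.1]
orientation: [-0.91, 2.924, 0.084]
ft_force: [-0.8, -0.1, -2.0]
width: 48.1
t 42.30 p [559.6 257.6 268.1] yawY 124.65 tilt z [ 0.0582  0.0754 -0.9955] w 47.9 F [ 0.6  0.4 -2.2] M [ 0.    0.07 -0.03] q [ 0.39   0.344  1.682  0.056  1.033 -1.811]
the job is handed in; nothing more can be done
None
```

View pics/f1.png

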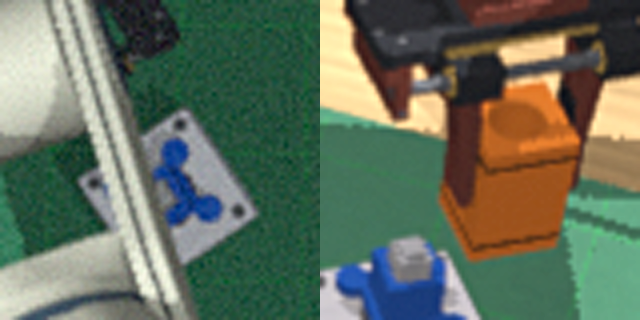

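I handed the job in at 42.3 s. The handwheel is fitted and released, and the gripper is holding the orange cap still with its hole facing up. No verdict is reported, so what follows rests on my own checks.

**Handwheel:** I fitted it on the square shaft and pressed until the axial force rose to about 44 N against the collar, then let go. Both cameras showed it sitting flat with the shaft through the bore. The last pictures show the same, though the arm partly hides it from above.

**Cap:** I confirmed the hole by turning the free end to the camera. The moves cannot tilt the tool, so I worked the cap upright in three steps:
- **First lift:** I pressed the mouth end on the gearbox's near edge. It ended up leaning at about 43° instead of standing.
- **To upright:** I regripped it at the mouth end and pushed its closed end against the gearbox's far side.
- **Final grip:** I set it down, let go so it stood on its own, then gripped it squarely and lifted it.

**Last checks:** By my reckoning the cap's middle is about 25 cm up, touching only the gripper, with grip width 48 mm and steady forces. The other things on the bench looked undisturbed in the last full picture.

**What is not perfect:**
- **Hole direction:** image measurements put the hole about 3° off vertical, and could be 1–2° out. I tried to reduce it with a quick up-and-down move, which had no effect.
- **Tool tilt:** the tool itself is about 5° off straight down.
- **Bench press:** setting the cap down briefly read 42 N at the wrist. I took that to be the cap pressing on the bench, not the arm or gripper body.
- **Joint range:** the last joint read −2.54, the end of its range, during one turn, and I turned it back at once.

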